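# Stow the tall tin in the stall's tilt-out bin

### The arm

A 6-joint arm with a two-finger parallel gripper is mounted at the origin on the work surface. World frame = base frame: x ahead of the robot, y to its left, z up, the work surface at z = 0. Lengths are in m, angles in degrees, forces in N, time in s.
With the tool pointing down it reaches from about 0.35 to 0.875 m from the base axis. Payload 15.5 kg.
Tool frame: the origin (TCP) lies at the centre of the arm's flange, where the gripper is bolted on; the fingertips stand 173 mm ahead of it and the grasp point (between the pads) lies 155 mm ahead of it; z points along the fingers, y is the direction in which the jaws open and shut (so a half turn about z gives the same grasp; the last joint's range is limited). The gripper opens to 85 mm and grips with 20 to 120 N. Pads are 22 mm wide; open, the fingers measure 114 mm over their backs; the gripper's body (76 mm by 85 mm) begins 54 mm behind the grasp point. The pads swing forward as they close: fully open they stand 13 mm farther back than shut.
Start: joints at [-81.732, 28.281, 77.091, -0, 74.628, -5.472], TCP at [0.148, -0.607, 0.405] pointing down, gripper open.
Joint ranges: [-166.48, 166.48], [-47.26, 123.95], [12.59, 153.08], [-70.14, 250.14], [6.76, 159.57], [-176.63, 176.63]. Speed limits (degrees/s): [108.29, 108.29, 147.25, 172.46, 172.46, 172.46].

### API

Orientations are given as [roll, pitch, yaw] about the fixed x, y, z axes, in that order (R = Rz(yaw) Ry(pitch) Rx(roll)).
In Python, from cell import ctrl gives the robot as it stands.
- The arm moves only by the tool servo_tool, never from a script. Its argument "series" is a list of rows, each a list of 7 numbers: the shift along the world's x, y, z in m, then the turn, a rotation vector about the world's x, y, z in degrees, then the closure, from -1 (fully open) to 1 (shut), so that 0 is half open. A call has exactly 8 rows; each row is the pose to reach, as a shift and turn from the pose commanded when the call began; what a row does not reach only later rows make up. A row lasts 1/12 s, in which the tool goes at most 41.7 mm and 7.16 degrees, less where a joint would pass 70% of its speed; a pose out of reach is approached as far as the arm can. A call with a gripper value outside its range is refused whole. The fingers move at their own pace and stop on an object; the grip force is fixed at half the most. Time passes only in rows, so rows that repeat a pose let the fingers close, or fill a call up. It gives the time, the measured TCP pose, the force and the opening at its end, in the units of the state.
- ctrl.get_state(): the state, without advancing time (a new reading comes with each control period).
- ctrl.grab_frame(name): name is "scene" or "top" or "wrist"; returns a dict with "pixels" (480x640x3 uint8, red, green, blue), "z_map" (480x640 float32, m along the optical axis (not along the pixel's ray), 0 where there is no reading), "fx", "fy", "cx", "cy" (pixels), "R" (3x3) and "t" (3): a world point X has camera coordinates R X + t; the wrist camera has in their place "mount" (4x4, takes a point from camera to tool coordinates, whose origin is the TCP and whose axes are the flange's). Camera axes: x right, y down, z forward; pixel columns grow to the right and rows downward; lengths in m; the calibration is good to about 2 mm. A picture is of the moment at which its call begins: read the wrist's pose just before it.
- ctrl.finish_job(): hands the job in, once; it reports no verdict.
The state is a dict: "time": time; "qpos": joint angles; "qd": joint speeds; "joint_efforts": joint torques, N m; "tool_pos": TCP position; "eef_rot": TCP orientation; "wrist_force": force on the tool from outside, world axes, zero at the start; "wrist_torque": the same for the moment, N m; "opening": finger opening in m.
Only numpy, scipy, OpenCV 4.12 (cv2) and the standard library are available. Lean on these libraries where they do the work, as an engineer would, in place of code of your own. Each camera call takes 0.05 s, during which the arm holds its last target.

### The job

Put the tall tin away in the wooden tilt-out bin: tip the bin fully forward by its handle, lean the tin to ease it through the gap under the roof and set it down in the tipped bin without dropping it, then let go. Push the bin back until it clicks home, with the tin standing upright on the bin's floor, lid up, and leave the short tin, the bottle and the bead tray where they are.

Things in the scene. Friction and masses are not known exactly. Their poses are not given: they have to be found in the camera images.
- housing: Fixed plywood housing of the bin, 130 deep (x) x 186 wide (y) x 179 mm high. Origin: centre of its underside, on the table. Its open front faces -x (towards the robot, within its yaw), z up. Front edges of roof and side walls at x -65 mm. Clear plastic roof from 167 to 179 mm above the table. The bin's pivot line runs along y at x -65 mm, 22 mm above the table.
- bin (a joint): Angle of the wooden tilt-out bin about its bottom pivot, rad: 0 closed and home, 0.55 tipped fully forward, at a stop. Stiff pivot (0.25 N m): it stays where it is left. A spring catch resists below 0.15 rad, peaking on either side of 0.07: about 6 N at the handle to pull over it and to push over it; past it, the bin clicks home and is held.
- bin_in (a point): Centre of the bin's inner floor. Axes are the bin's: x inward, square to the front panel, y along the pivot, z up along the panel; they tip with the bin and are the housing's when it is closed. Inside, the bin is 140 mm wide (y) and 85 mm deep (x -42.5 at the panel to +42.5 here). The floor is 6 mm above the pivot line, which lies in the panel's inner face. Side and back walls rise 102 mm above the floor.
- bin_lip (a point): Middle of the upper edge of the bin's front panel, at its inner face; 135 mm from the pivot line. Axes as the bin's. The panel is 8 mm thick (its outer face at x -8 mm here) and 172 mm wide. With the bin fully tipped, the clear gap from the panel's inner face to the roof's front edge, square to the panel, is 76 mm.
- bin_handle (a point): Middle of the bin's bar handle: round steel bar 8 mm thick, 110 mm long along y, joined to the panel at both ends by a like bar. Its centre line is 48 mm in front of the panel's outer face (44 mm clear between bar and panel) and 10 mm lower than the panel's upper edge. Axes as the bin's.
- tall_tin: The tin to stow: rigid closed round aluminium tin, 58 mm diameter, 118 mm high, 0.15 to 0.31 kg. Origin: centre of its underside; z along its axis to the lid. Starts upright on the table. Upright it does not go into the tipped bin; leaning like the panel it does. Standing on the floor of the closed bin it clears the roof by 21 mm.
- short_tin: Bystander: like tin, 58 mm diameter, only 70 mm high. Origin: centre of its underside; z up.
- bottle: Bystander: white plastic bottle with cap, 44 mm diameter, 115 mm high. Origin: centre of its underside; z up.
- bead_tray: Bystander: low wooden tray of beads and discs, 120 (x) x 160 (y) x 30 mm. Origin: centre of its underside; z up.
Not all that is in view belongs to the job. Leave any red look-alike of the tall_tin alone.

How it is judged:
By the outcome, as a careful person would: the job done as asked, in the order asked, and still so for the second after the job is handed in, with the robot touching nothing.
It also fails if it takes over 69 s, if anything falls off the work surface, if the arm or the gripper's body presses on something with over 40 N, if the wrist force passes 120 N, or if a joint passes its speed limit or range.

## Working session

There is one attempt and no reset: what is moved stays moved. The work goes in short steps, Python scripts to look and compute and a tool call to move; the robot and the scene stay as the last step left them, time stands still between calls to the robot, and variables do not carry over. Pictures are saved under pics/ and viewed, and the job is handed in when it is done.

Besides the shell and the picture viewer there is one more tool, called after "Request:" as a command line: name --pt "numbers of a row" for each row, then --argument value for the rest. servo_tool: Moves the arm, as the interface text tells. Its arguments: {"type":"object","properties":{"series":{"type":"array","items":{"type":"array","items":{"type":"number"}}}},"required":["series"]}

```bash
ls; mkdir -p pics
python3 - <<'E'
from cell import ctrl
import cv2,numpy as np,pickle
print(ctrl.get_state())
for n in ["scene","top"]:
    f=ctrl.grab_frame(n); pickle.dump(f,open(f"{n}0.pkl","wb"))
    cv2.imwrite(f"pics/{n}0.png",f["pixels"][...,::-1])
    print(n,f["fx"],f["cx"],f["cy"],np.round(f["R"],3).tolist(),f["t"])
E
```

```text
pics
{'time': 0.0, 'qpos': array([-8.17317207e+01,  2.83168579e+01,  7.71287925e+01, -2.37383527e-04,
        7.46270546e+01, -5.47088719e+00]), 'qd': array([ 0.06939195, -0.03980221, -0.038369  ,  0.04509779,  0.0127263 ,
        0.002982  ]), 'joint_efforts': array([ 2.68367039e-03, -8.82142425e+01, -3.83862340e+01,  2.27055743e-04,
        9.98518663e-03, -8.68967874e-06]), 'tool_pos': array([ 0.14842896, -0.60696595,  0.40406886]), 'eef_rot': array([-1.79927604e+02, -6.70392292e-03,  1.37392254e+01]), 'wrist_force': array([-0.38032614,  0.32078108,  0.19764268]), 'wrist_torque': array([-0.00443218,  0.00309709, -0.01625805]), 'opening': 0.08519464642033127}
scene 457.41234540158064 317.5378987347565 249.92239677384924 [[-0.994, 0.109, 0.012], [0.093, 0.892, -0.443], [-0.059, -0.439, -0.897]] [ 0.53767733 -0.02794831  1.00408372]
top 540.7811105459838 315.1332966887555 236.03607272940553 [[0.004, -1.0, 0.012], [-0.995, -0.005, -0.099], [0.099, -0.012, -0.995]] [0.00956213 0.54126262 1.10613075]
```

View pics/scene0.png

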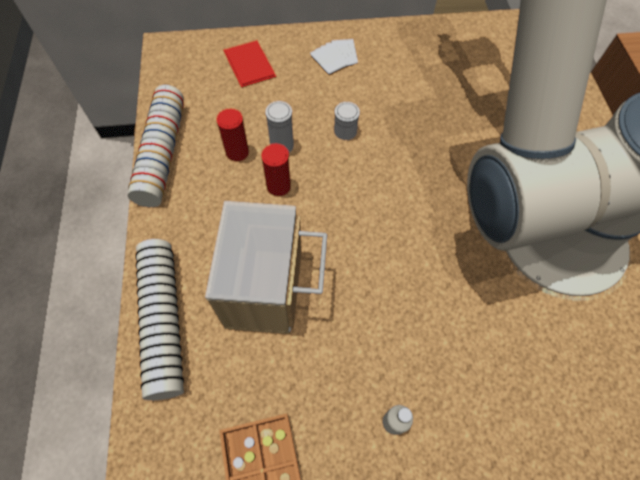

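View pics/top0.png

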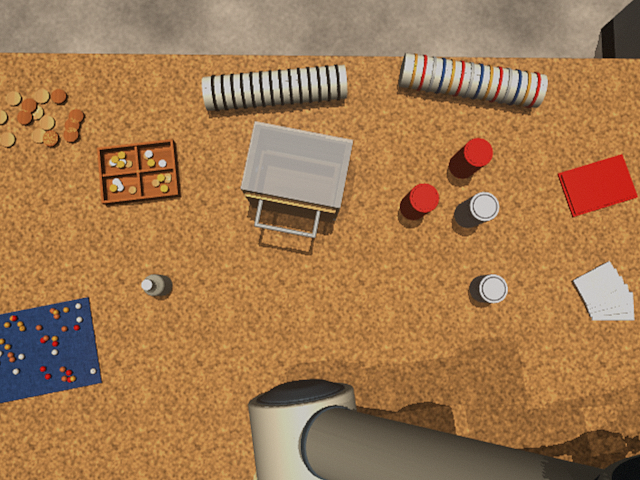

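The tall tin's lid is at top pixel (484,207), with red look-alikes at (424,198) and (477,153). The housing roof is around (300,165) and its handle around (288,230). Next I measure these.

```bash
cat > h.py <<'E'
import numpy as np,cv2,pickle
def ray(f,u,v):
    d=f["R"].T@np.array([(u-f["cx"])/f["fx"],(v-f["cy"])/f["fy"],1.0]); o=-f["R"].T@f["t"]; return o,d
def onz(f,u,v,z):
    o,d=ray(f,u,v); return o+d*(z-o[2])/d[2]
def cloud(f):
    z=f["z_map"]; v,u=np.mgrid[:480,:640]
    P=np.stack([(u-f["cx"])/f["fx"]*z,(v-f["cy"])/f["fy"]*z,z],-1)
    W=(P-f["t"])@f["R"]; W[z==0]=np.nan; return W
def proj(f,X):
    c=f["R"]@np.array(X)+f["t"]; return f["fx"]*c[0]/c[2]+f["cx"],f["fy"]*c[1]/c[2]+f["cy"]
E
python3 - <<'E'
from h import *
for n,lid in [("top",[(484,207),(493,289),(424,198),(477,153)]),("scene",[(279,112),(347,112)])]:
    f=pickle.load(open(n+"0.pkl","rb")); W=cloud(f); print(n)
    for (u,v) in lid: print((u,v),np.round(W[v,u],3), onz(f,u,v,.118))
    if n=="top":
        for u,v in [(150,285),(140,172)]: print('by',np.round(W[v,u],3))
        # lid: points z>0.1 near
        for c in lid:
            p=W[c[1],c[0]]
            m=(np.hypot(W[...,0]-p[0],W[...,1]-p[1])<.045)&(W[...,2]>p[2]-.012)
            v,u=np.nonzero(m); (cx,cy),r=cv2.minEnclosingCircle(np.stack([u,v],1).astype(np.float32))
            print('circ',cx,cy,r,onz(f,cx,cy,np.nanmedian(W[m][:,2])),np.nanmean(W[m],0),m.sum())
        m=(np.abs(W[...,2]-.179)<.02)&(W[...,0]>.4)
        m[:,:230]=0;m[:,370:]=0
        v,u=np.nonzero(m); print(len(u)); 
        if len(u):
            r=cv2.minAreaRect(np.stack([u,v],1).astype(np.float32)); print(r, [np.round(onz(f,*b,.179),4) for b in cv2.boxPoints(r)])
    print(np.round(W[130:245:8,290],3) if n=="top" else np.round(W[265,200:330:6],3))
f=pickle.load(open("top0.pkl","rb"))
cv2.imwrite("pics/crop0.png",cv2.resize(f["pixels"][110:250,230:370,::-1],(800,800)[:1]*2,interpolation=2)[:600])
cv2.imwrite("pics/crop0.png",cv2.resize(f["pixels"][110:260,220:370,::-1],(600,600),interpolation=2))
E
```

```text
top
(484, 207) [ 0.591 -0.315  0.117] [ 0.59062456 -0.31465174  0.118     ]
(493, 289) [ 0.432 -0.343  0.072] [ 0.43210435 -0.32770747  0.118     ]
(424, 198) [ 0.607 -0.197  0.122] [ 0.60758717 -0.1980427   0.118     ]
(477, 153) [ 0.698 -0.304  0.118] [ 0.69761681 -0.30372442  0.118     ]
by [0.437 0.328 0.115]
by [0.675 0.382 0.027]
circ 483.30987548828125 207.3212890625 15.74574089050293 [ 0.58988638 -0.31307922  0.11863997] [ 0.59061333 -0.3136705   0.11812154] 731
circ 492.5 288.5 15.182326316833496 [ 0.43321966 -0.34279145  0.07092264] [ 0.43257665 -0.34323535  0.07068967] 681
circ 423.5828552246094 198.15975952148438 15.208086967468262 [ 0.60714436 -0.19707021  0.11871891] [ 0.60714223 -0.19747255  0.11855593] 695
circ 477.3039245605469 153.14706420898438 15.448822975158691 [ 0.69720905 -0.30417074  0.11845478] [ 0.69772769 -0.30463385  0.11807072] 707
7146
((296.1590576171875, 167.472900390625), (101.71320343017578, 75.57672882080078), 10.885526657104492) [array([0.6005, 0.1529, 0.179 ]), array([0.7396, 0.1291, 0.179 ]), array([ 0.7047, -0.0556,  0.179 ]), array([ 0.5663, -0
[... 357 characters left out ...]
0.531  0.066  0.002]]
scene
(279, 112) [ 0.593 -0.307  0.121] [ 0.5930439  -0.30966441  0.118     ]
(347, 112) [ 0.436 -0.338  0.071] [ 0.44501996 -0.29503225  0.118     ]
[[ 0.789 -0.015  0.001]
 [ 0.776 -0.014 -0.001]
 [ 0.73   0.073  0.179]
 [ 0.719  0.075  0.181]
 [ 0.709  0.075  0.179]
 [ 0.699  0.076  0.179]
 [ 0.689  0.077  0.179]
 [ 0.68   0.078  0.178]
 [ 0.669  0.08   0.18 ]
 [ 0.659  0.081  0.18 ]
 [ 0.649  0.081  0.178]
 [ 0.639  0.083  0.18 ]
 [ 0.629  0.084  0.18 ]
 [ 0.619  0.084  0.179]
 [ 0.609  0.085  0.179]
 [ 0.599  0.077  0.159]
 [ 0.589  0.061  0.12 ]
 [ 0.575  0.007 -0.001]
 [ 0.562  0.008 -0.001]
 [ 0.55   0.01  -0.   ]
 [ 0.547  0.078  0.149]
 [ 0.524  0.013  0.   ]]
```

View pics/crop0.png

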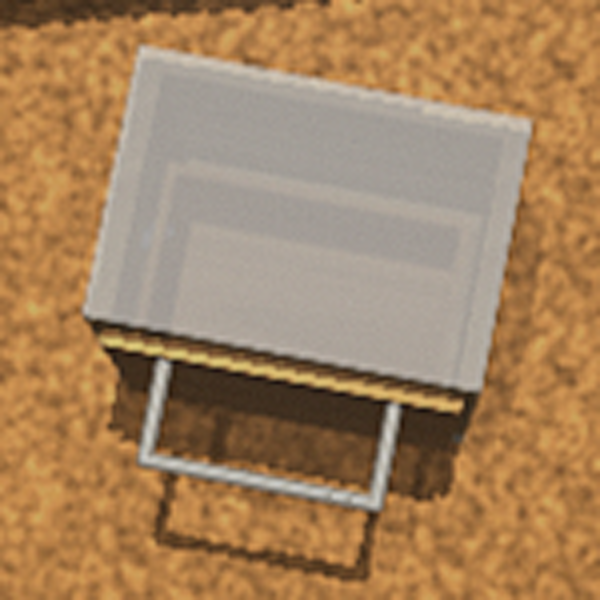

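Run:
```python
from h import *
f=pickle.load(open("top0.pkl","rb")); g=pickle.load(open("scene0.pkl","rb"))
C={k:onz(f,220+u/4-.375,110+v/4-.375,.179)[:2] for k,(u,v) in dict(fl=(87,318),fr=(480,391),bl=(142,47),br=(530,124)).items()}
for k in C: print(k,np.round(C[k],4))
print('w',np.linalg.norm(C['fl']-C['fr']),np.linalg.norm(C['bl']-C['br']),'d',np.linalg.norm(C['fl']-C['bl']),np.linalg.norm(C['fr']-C['br']))
yd=(C['fl']-C['fr']+C['bl']-C['br']); print('yaw',np.degrees(np.arctan2(-yd[0],yd[1])))
xd=(C['bl']-C['fl']+C['br']-C['fr']); print('yaw x',np.degrees(np.arctan2(xd[1],xd[0])))
print('centre',sum(C.values())/4)
H=[onz(f,220+u/4-.375,110+v/4-.375,.147) for u,v in [(145,460),(378,503)]]
print('handle',np.round(H,4),np.mean(H,0)); d=H[0]-H[1]; print(np.degrees(np.arctan2(-d[0],d[1])),np.linalg.norm(d))
for n,u in [('top',f),('scene',g)]:
    pass
# scene handle bar
print('scene handle',[onz(g,*p,.147) for p in [(325,234),(322,292)]])
print('scene roof',[np.round(onz(g,*p,.179),4) for p in [(225,204),(296,207),(209,298),(291,304)]])
cv2.imwrite("pics/scrop0.png",cv2.resize(g["pixels"][190:340,190:340,::-1],(600,600),interpolation=2))
```

```text
fl [0.6114 0.1489]
fr [ 0.5788 -0.0304]
bl [0.7384 0.1258]
br [ 0.7034 -0.0536]
w 0.18227639332319637 0.18272119814442309 d 0.1291540713259297 0.12672491892383336
yaw -10.666686745979886
yaw x -10.414710955312772
centre [0.65802005 0.04767868]
handle [[0.5501 0.1247 0.147 ]
 [0.5305 0.0155 0.147 ]] [0.5403301  0.07007985 0.147     ]
-10.198246826520835 0.11092472746148083
scene handle [array([0.5307787, 0.0165544, 0.147    ]), array([0.54900996, 0.12806057, 0.147     ])]
scene roof [array([ 0.7054, -0.0457,  0.179 ]), array([ 0.579 , -0.0264,  0.179 ]), array([0.7348, 0.1313, 0.179 ]), array([0.6033, 0.1555, 0.179 ])]
```

View pics/scrop0.png

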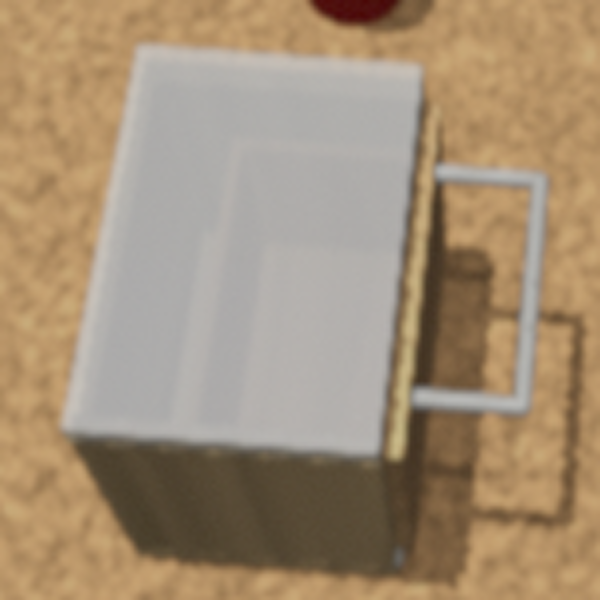

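```bash
cat >> h.py <<'E'
from scipy.spatial.transform import Rotation as Ro
def go(pos,rpy):
    from cell import ctrl
    s=ctrl.get_state(); 
    R0=Ro.from_euler('xyz',s["eef_rot"],degrees=True); R1=Ro.from_euler('xyz',rpy,degrees=True)
    print('t',round(s["time"],2),'pos',np.round(s["tool_pos"],4),'rpy',np.round(s["eef_rot"],2),'q',np.round(s["qpos"],1),'F',np.round(s["wrist_force"],1),'T',np.round(s["wrist_torque"],2),'open',round(s["opening"],4))
    print('shift',np.round(np.array(pos)-s["tool_pos"],4),'turn',np.round((R1*R0.inv()).as_rotvec(degrees=True),2))
E
python3 -c "
from h import *
go([.540,.0707,.405],[180,0,79.6])"
```

```text
t 0.1 pos [ 0.1484 -0.607   0.4042] rpy [-1.7994e+02 -1.0000e-02  1.3740e+01] q [-81.7  28.3  77.1  -0.   74.6  -5.5] F [-0.1 -0.6  0.6] T [-0.   -0.03 -0.05] open 0.0854
shift [0.3916 0.6777 0.0008] turn [-5.000e-02 -4.000e-02  6.586e+01]
```

Request:
servo_tool --pt "0.02 0.034 0 0 0 5.5 0" --pt "0.04 0.068 0 0 0 11 0" --pt "0.06 0.102 0 0 0 16.5 0" --pt "0.08 0.136 0 0 0 22 0" --pt "0.1 0.17 0 0 0 27.5 0" --pt "0.12 0.204 0 0 0 33 0" --pt "0.14 0.238 0 0 0 38.5 0" --pt "0.16 0.272 0 0 0 44 0"

```text
time: 0.77
tool_pos: [0.3089, -0.3333, 0.4046]
eef_rot: [-180.0, -0.0, 58.0]
wrist_force: [1.4, -0.3, -0.2]
opening: 0.0428
```

Request:
servo_tool --pt "0.02 0.035 0 0 0 3 0" --pt "0.04 0.07 0 0 0 6 0" --pt "0.06 0.105 0 0 0 9 0" --pt "0.08 0.14 0 0 0 12 0" --pt "0.1 0.175 0 0 0 15 0" --pt "0.12 0.21 0 0 0 18 0" --pt "0.14 0.245 0 0 0 20 0" --pt "0.16 0.28 0 0 0 21.6 0"

```text
time: 1.43
tool_pos: [0.4689, -0.053, 0.4046]
eef_rot: [-180.0, 0.0, 79.5]
wrist_force: [1.1, -0.8, 0.4]
opening: 0.0428
```

Request:
servo_tool --pt "0.02 0.035 0 0 0 0 0" --pt "0.04 0.07 0 0 0 0 0" --pt "0.06 0.105 0 0 0 0 0" --pt "0.071 0.124 0 0 0 0 0" --pt "0.071 0.124 -0.015 0 0 0 0" --pt "0.071 0.124 -0.03 0 0 0 0" --pt "0.071 0.124 -0.03 0 0 0 0" --pt "0.071 0.124 -0.03 0 0 0 0"

```text
time: 2.1
tool_pos: [0.5392, 0.0689, 0.3742]
eef_rot: [-179.9, 0.0, 79.3]
wrist_force: [0.1, 0.1, 0.2]
opening: 0.0428
```

```bash
python3 -c "
from h import *
from cell import ctrl
go([.540,.0707,.302],[180,0,79.6])
for n in ['wrist','scene']:
    f=ctrl.grab_frame(n); cv2.imwrite(f'pics/{n}1.png',f['pixels'][...,::-1])
    pickle.dump(f,open(f'{n}1.pkl','wb'))
"
```

```text
t 2.1 pos [0.5392 0.0689 0.3742] rpy [-1.7989e+02  2.0000e-02  7.9350e+01] q [ 1.  23.7 90.8 -0.  65.6 11.6] F [0.1 0.1 0.2] T [-0.01 -0.03 -0.03] open 0.0428
shift [ 0.0008  0.0018 -0.0722] turn [ 0.   -0.11  0.25]
```

View pics/wrist1.png

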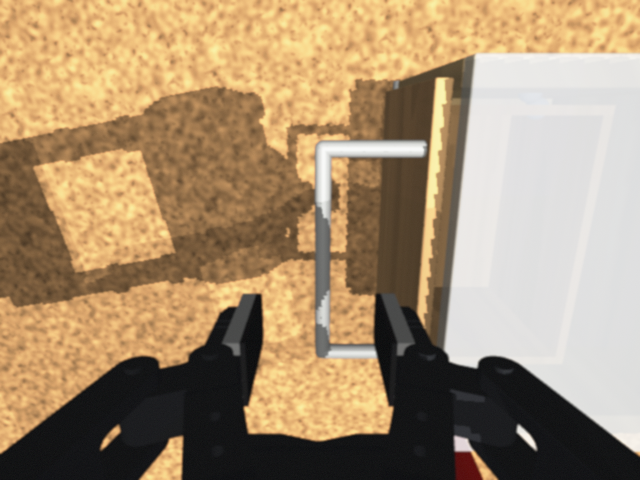

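View pics/scene1.png

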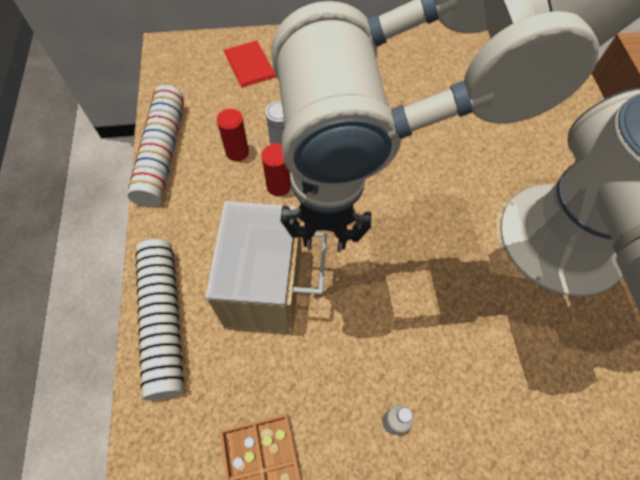

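Wrist view shows the bar vertical at column 322 between the finger tips (columns 250–385), with its ends at rows 150 and 350. I check its place in the tool frame.

```bash
python3 -c "
from h import *
f=pickle.load(open('wrist1.pkl','rb')); M=f['mount']; print(np.round(M,3)); print(f['fx'])
R0=Ro.from_euler('xyz',[-179.89,.02,79.35],degrees=True).as_matrix(); p0=np.array([.5392,.0689,.3742])
for u,v in [(322,150),(322,250),(322,350),(417,149)]:
    z=np.median([x for x in f['z_map'][v-3:v+4,u-3:u+4].ravel() if x>0]); 
    for zz in (z,):
        c=np.array([(u-f['cx'])/f['fx']*zz,(v-f['cy'])/f['fy']*zz,zz,1]); t=(M@c)[:3]; print((u,v),round(float(z),3),'tool',np.round(t,4),'world',np.round(R0@t+p0,4))
"
```

```text
[[-0.001 -0.955 -0.296  0.075]
 [ 1.    -0.001  0.001  0.   ]
 [-0.001 -0.296  0.955  0.031]
 [ 0.     0.     0.     1.   ]]
406.69494224567507
(322, 150) 0.189 tool [0.0567 0.0021 0.2228] world [0.5513 0.1242 0.1513]
(322, 250) 0.204 tool [0.0074 0.0022 0.2231] world [0.5423 0.0757 0.1511]
(322, 350) 0.221 tool [-0.0501  0.0024  0.223 ] world [0.5318 0.0193 0.1512]
(417, 149) 0.189 tool [0.0571 0.0462 0.2227] world [0.5948 0.1165 0.1514]
```

Request:
servo_tool --pt "0.002 0.003 -0.01 0 0 0.2 0" --pt "0.002 0.003 -0.025 0 0 0.2 0" --pt "0.002 0.003 -0.04 0 0 0.2 0" --pt "0.002 0.003 -0.055 0 0 0.2 0" --pt "0.002 0.003 -0.066 0 0 0.2 0" --pt "0.002 0.003 -0.073 0 0 0.2 0" --pt "0.002 0.003 -0.073 0 0 0.2 0" --pt "0.002 0.003 -0.073 0 0 0.2 0"

```text
time: 2.87
tool_pos: [0.5416, 0.0718, 0.3018]
eef_rot: [-180.0, -0.0, 79.5]
wrist_force: [-1.1, 0.6, 0.3]
opening: 0.0429
```

Request:
servo_tool --pt "0 0 0 0 0 0 0.5" --pt "0 0 0 0 0 0 1" --pt "0 0 0 0 0 0 1" --pt "0 0 0 0 0 0 1" --pt "0 0 0 0 0 0 1" --pt "0 0 0 0 0 0 1" --pt "0 0 0 0 0 0 1" --pt "0 0 0 0 0 0 1"

```text
time: 3.53
tool_pos: [0.5414, 0.0719, 0.3024]
eef_rot: [180.0, -0.0, 79.5]
wrist_force: [-2.2, 0.4, 6.8]
opening: 0.006
```

```bash
python3 -c "
from h import *
go([.540,.0707,.302],[180,0,79.6])
# arc: grip point path; tool tilts k*theta
psi=np.radians(-10.4); xh=np.array([np.cos(psi),np.sin(psi),0]); yh=np.array([-np.sin(psi),np.cos(psi),0]);
h0=np.array([-.056,.125])
tcp=lambda th,k: (xh*(h0[0]*np.cos(th)-h0[1]*np.sin(th)) + np.array([0,0,1])*(h0[0]*np.sin(th)+h0[1]*np.cos(th))) + .155*(-xh*np.sin(k*th)+np.array([0,0,1])*np.cos(k*th))
for th in np.arange(0,.6,.05): print(round(th,2),np.round(tcp(th,.5)-tcp(0,.5),4),np.round(-np.degrees(.5*th)*yh,2))
"
```

```text
t 3.53 pos [0.5414 0.0719 0.3024] rpy [ 1.7996e+02 -1.0000e-02  7.9540e+01] q [ 1.3 29.2 95.   0.  55.8 11.8] F [-2.2  0.4  6.8] T [ 0.11  0.41 -0.05] open 0.006
shift [-0.0014 -0.0012 -0.0004] turn [-0.01  0.04  0.06]
0.0 [0. 0. 0.] [-0. -0. -0.]
0.05 [-0.0099  0.0018 -0.003 ] [-0.26 -1.41 -0.  ]
0.1 [-0.0196  0.0036 -0.0064] [-0.52 -2.82 -0.  ]
0.15 [-0.0292  0.0054 -0.0102] [-0.78 -4.23 -0.  ]
0.2 [-0.0385  0.0071 -0.0144] [-1.03 -5.64 -0.  ]
0.25 [-0.0477  0.0088 -0.0189] [-1.29 -7.04 -0.  ]
0.3 [-0.0567  0.0104 -0.0239] [-1.55 -8.45 -0.  ]
0.35 [-0.0654  0.012  -0.0291] [-1.81 -9.86 -0.  ]
0.4 [-0.0738  0.0135 -0.0348] [ -2.07 -11.27  -0.  ]
0.45 [-0.082   0.0151 -0.0407] [ -2.33 -12.68  -0.  ]
0.5 [-0.0899  0.0165 -0.047 ] [ -2.59 -14.09  -0.  ]
0.55 [-0.0975  0.0179 -0.0535] [ -2.84 -15.5   -0.  ]
```

Request:
servo_tool --pt "-0.005 0.001 -0.0014 -0.13 -0.7 0 1" --pt "-0.01 0.002 -0.003 -0.26 -1.4 0 1" --pt "-0.015 0.003 -0.0047 -0.39 -2.1 0 1" --pt "-0.02 0.0037 -0.0065 -0.52 -2.8 0 1" --pt "-0.025 0.0046 -0.0084 -0.65 -3.5 0 1" --pt "-0.029 0.0054 -0.0102 -0.78 -4.2 0 1" --pt "-0.034 0.0063 -0.0123 -0.9 -4.9 0 1" --pt "-0.0385 0.0071 -0.0144 -1.03 -5.6 0 1"

```text
time: 4.2
tool_pos: [0.5031, 0.079, 0.2882]
eef_rot: [174.1, -0.0, 79.5]
wrist_force: [-2.0, 0.1, 10.2]
opening: 0.0057
```

```bash
python3 -c "
from h import *
go([.4439,.09,.2483],[180,0,79.6])"
```

```text
t 4.2 pos [0.5031 0.079  0.2882] rpy [ 1.7415e+02 -3.0000e-02  7.9540e+01] q [  2.6  27.2 103.   -1.9  44.1  14.4] F [-2.   0.1 10.2] T [ 0.04 -0.   -0.04] open 0.0057
shift [-0.0592  0.011  -0.0399] turn [1.03 5.76 0.07]
```

Request:
servo_tool --pt "-0.0092 0.0017 -0.0045 -0.26 -1.4 0 1" --pt "-0.0182 0.0033 -0.0095 -0.52 -2.8 0 1" --pt "-0.0269 0.0049 -0.0147 -0.78 -4.2 0 1" --pt "-0.0353 0.0064 -0.0204 -1.04 -5.6 0 1" --pt "-0.0435 0.008 -0.0263 -1.3 -7.0 0 1" --pt "-0.0514 0.0094 -0.0326 -1.56 -8.4 0 1" --pt "-0.059 0.0108 -0.0391 -1.81 -9.9 0 1" --pt "-0.059 0.0108 -0.0391 -1.81 -9.9 0 1"

```text
time: 4.87
tool_pos: [0.4434, 0.0901, 0.2484]
eef_rot: [164.1, -0.1, 79.6]
wrist_force: [-1.8, 2.9, 11.0]
opening: 0.0058
```

```bash
python3 -c "
from h import *
from cell import ctrl
go([.4439,.09,.2483],[180,0,79.6])
for n in ['wrist','scene']:
    f=ctrl.grab_frame(n); cv2.imwrite(f'pics/{n}2.png',f['pixels'][...,::-1])
    pickle.dump(f,open(f'{n}2.pkl','wb'))
"
```

```text
t 4.87 pos [0.4434 0.0901 0.2484] rpy [ 1.6406e+02 -6.0000e-02  7.9580e+01] q [  5.4  27.7 116.4 -12.   20.9  26.5] F [-1.8  2.9 11. ] T [0.43 0.21 0.04] open 0.0058
shift [ 0.0005 -0.0001 -0.0001] turn [ 2.82 15.69  0.03]
```

View pics/scene2.png

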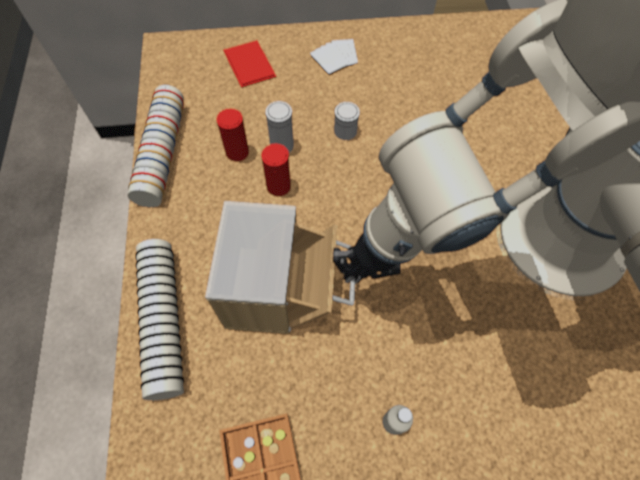

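The bin is tipped, with its panel edge at scene column about 333 and the gripper on the bar at (350,265). I check the tip angle by depth, and fit the arm's reach to see whether a 31.5° lean is reachable at the bin.

```bash
python3 -c "
from h import *
from scipy.optimize import least_squares
D=[([-81.73,28.317,77.129,0,74.627],[.14843,-.60697,.40407],180),([1.0,23.7,90.8,0,65.6],[.5392,.0689,.3742],180),([1.3,29.2,95.,0,55.8],[.5414,.0719,.3024],180),([2.6,27.2,103,-1.9,44.1],[.5031,.079,.2882],174.15),([5.4,27.7,116.4,-12,20.9],[.4434,.0901,.2484],164.06)]
# wrist centre = tcp - d6*toolz
psi=np.radians(-10.4)
def res(x):
    a1,h,L1,L2,o,d6=x; out=[]
    for q,p,r in D:
        t=np.radians(180-r); z=np.array([np.cos(psi)*np.sin(t),np.sin(psi)*np.sin(t),-np.cos(t)])
        w=np.array(p)-d6*z; q2=np.radians(q[1]); q23=np.radians(q[1]+q[2])
        rr=a1+L1*np.sin(q2)+L2*np.sin(q23)+o*np.cos(q23); zz=h+L1*np.cos(q2)+L2*np.cos(q23)-o*np.sin(q23)
        out+=[np.hypot(w[0],w[1])-rr,w[2]-zz]
    return np.array(out)
s=least_squares(res,[.05,.4,.4,.4,.0,.1]); print(np.round(s.x,4),np.round(res(s.x)*1e3,1))
g=pickle.load(open('scene2.pkl','rb')); W=cloud(g)
xh=np.array([np.cos(psi),np.sin(psi)]); P=np.array([.6585,.049])-.065*xh
for u,v in [(290+4*k,285) for k in range(0,14)]:
    w=W[v,u]; d=w[:2]-P; print((u,v),np.round(w,3),'xh',round(float(d@xh),4),'zrel',round(float(w[2]-.022),4))
"
```

```text
[0.0033 0.2551 0.5961 0.3833 0.1157 0.1621] [ 0.1  0.  -0.1 -0.3  0.1  0.3 -0.1  0.1  0.1 -0.2]
(290, 285) [0.603 0.064 0.034] xh 0.0082 zrel 0.0116
(294, 285) [0.596 0.062 0.027] xh 0.0008 zrel 0.0048
(298, 285) [0.588 0.068 0.04 ] xh -0.008 zrel 0.0179
(302, 285) [0.58  0.075 0.055] xh -0.0167 zrel 0.0332
(306, 285) [0.573 0.08  0.066] xh -0.025 zrel 0.0444
(310, 285) [0.566 0.086 0.08 ] xh -0.0331 zrel 0.0575
(314, 285) [0.559 0.093 0.094] xh -0.041 zrel 0.0722
(318, 285) [0.552 0.098 0.107] xh -0.0485 zrel 0.0845
(322, 285) [0.546 0.103 0.116] xh -0.0559 zrel 0.0941
(326, 285) [0.539 0.109 0.13 ] xh -0.063 zrel 0.1081
(330, 285) [0.533 0.112 0.136] xh -0.07 zrel 0.1141
(334, 285) [0.513 0.061 0.003] xh -0.0798 zrel -0.0191
(338, 285) [0.505 0.062 0.003] xh -0.088 zrel -0.0187
(342, 285) [0.497 0.061 0.   ] xh -0.0964 zrel -0.0217
```

View pics/wrist2.png

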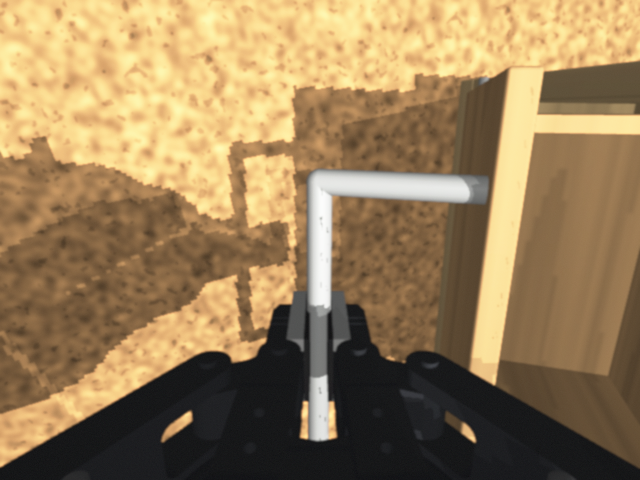

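```bash
cat >> h.py <<'E'
psi=np.radians(-10.4); xh=np.array([np.cos(psi),np.sin(psi),0]); yh=np.array([-np.sin(psi),np.cos(psi),0]); ez=np.array([0,0,1.])
Cc=np.array([.6585,.049,0]); P=Cc-.065*xh+.022*ez
def binpt(xb,yb,zb,th=.55): # point in bin coords rel. pivot (xb from panel inner face)
    return P+yb*yh+(xb*np.cos(th)-zb*np.sin(th))*xh+(xb*np.sin(th)+zb*np.cos(th))*ez
def tz(th): return np.sin(th)*xh-np.cos(th)*ez
def ik(tcp,t):
    from scipy.optimize import least_squares
    a1,h,L1,L2,o,d6=0.0033,.2551,.5961,.3833,.1157,.1621
    w=tcp-d6*t; r=np.hypot(w[0],w[1]); az=np.arctan2(w[1],w[0])
    f=lambda q:[a1+L1*np.sin(q[0])+L2*np.sin(q[0]+q[1])+o*np.cos(q[0]+q[1])-r, h+L1*np.cos(q[0])+L2*np.cos(q[0]+q[1])-o*np.sin(q[0]+q[1])-w[2]]
    s=least_squares(f,[.5,1.8]); q2,q3=s.x; q23=q2+q3
    fd=np.array([np.cos(az)*np.sin(q23),np.sin(az)*np.sin(q23),np.cos(q23)])
    return np.degrees([az,q2,q3]),'q5',np.degrees(np.arccos(fd@t)),'err',np.abs(s.fun).max()
E
python3 -c "
from h import *
for xb,zb in [(31,99),(35,150),(35,190),(35,230)]:
    for th in (.55,.5):
        t=tz(th); g=binpt(xb/1e3,0,zb/1e3); tcp=g-.155*t; print(xb,zb,th,np.round(tcp,3),ik(tcp,t))
print(ik(np.array([.4434,.0901,.2484]),tz(np.radians(15.94))))
"
```

```text
31 99 0.55 [0.49  0.08  0.255] (array([ 13.17948366,  29.40750006, 116.10789269]), 'q5', np.float64(13.107560008422436), 'err', np.float64(2.028469536785593e-08))
31 99 0.5 [0.497 0.079 0.259] (array([ 12.44869357,  28.96580627, 114.03482746]), 'q5', np.float64(14.81500957717922), 'err', np.float64(4.072061576820829e-09))
35 150 0.55 [0.467 0.084 0.3  ] (array([ 14.52356139,  22.80447157, 116.51519394]), 'q5', np.float64(17.157674392265818), 'err', np.float64(8.404055229505047e-12))
35 150 0.5 [0.474 0.083 0.304] (array([ 13.71354949,  22.55619632, 114.41508444]), 'q5', np.float64(19.928446756312034), 'err', np.float64(1.0910311543099738e-10))
35 190 0.55 [0.447 0.088 0.334] (array([ 15.86060637,  17.65472505, 116.64737003]), 'q5', np.float64(21.42427939862412), 'err', np.float64(2.3314683517128287e-15))
35 190 0.5 [0.453 0.087 0.338] (array([ 14.96871836,  17.56267707, 114.547845  ]), 'q5', np.float64(24.51666933488649), 'err', np.float64(2.4980018054066022e-15))
35 230 0.55 [0.426 0.092 0.369] (array([ 17.33731503,  12.53255906, 116.25219092]), 'q5', np.float64(26.53814593549789), 'err', np.float64(7.680522884356833e-13))
35 230 0.5 [0.433 0.09  0.372] (array([ 16.35164965,  12.60937621, 114.17042332]), 'q5', np.float64(29.734047315492436), 'err', np.float64(5.838662886503698e-13))
(array([ 13.79752984,  27.73794778, 116.40583759]), 'q5', np.float64(22.17160193031387), 'err', np.float64(8.865137735014628e-09))
```

Request:
servo_tool --pt "-0.001 0 -0.001 0 0 0 1" --pt "-0.0015 0.0003 -0.002 0 0 0 1" --pt "-0.002 0.0004 -0.003 0 0 0 1" --pt "-0.0025 0.0005 -0.004 0 0 0 1" --pt "-0.0025 0.0005 -0.004 0 0 0 1" --pt "-0.0025 0.0005 -0.004 0 0 0 1" --pt "-0.0025 0.0005 -0.004 0 0 0 1" --pt "-0.0025 0.0005 -0.004 0 0 0 1"

```text
time: 5.63
tool_pos: [0.4433, 0.0904, 0.2463]
eef_rot: [163.9, -0.1, 79.6]
wrist_force: [-1.0, -2.6, 34.7]
opening: 0.0061
```

Force z rose to 35 N with hardly any motion, so the bin is at its stop. The arm fit lacks a lateral shoulder offset, so I refit it.

```bash
cat >> h.py <<'E'
D=[([-81.73,28.317,77.129,0,74.627],[.14843,-.60697,.40407],180),([1.0,23.7,90.8,0,65.6],[.5392,.0689,.3742],180),([1.3,29.2,95.,0,55.8],[.5414,.0719,.3024],180),([2.6,27.2,103,-1.9,44.1],[.5031,.079,.2882],174.15),([5.4,27.7,116.4,-12,20.9],[.4434,.0901,.2484],164.06)]
def wc(x,q):
    a1,h,L1,L2,o,d6,d=x; q1,q2,q23=np.radians([q[0],q[1],q[1]+q[2]])
    r=a1+L1*np.sin(q2)+L2*np.sin(q23)+o*np.cos(q23); z=h+L1*np.cos(q2)+L2*np.cos(q23)-o*np.sin(q23)
    return np.array([r*np.cos(q1)-d*np.sin(q1),r*np.sin(q1)+d*np.cos(q1),z])
def fit():
    from scipy.optimize import least_squares
    res=lambda x: np.concatenate([np.array(p)-x[5]*tz(np.radians(180-r))-wc(x,q) for q,p,r in D])
    s=least_squares(res,[.0,.25,.5,.4,.0,.1,.06]); return s.x,s.fun
def ik2(x,tcp,t):
    from scipy.optimize import least_squares
    s=least_squares(lambda q:wc(x,q)-(tcp-x[5]*t),[5,25,100]); q=s.x
    q1,q23=np.radians([q[0],q[1]+q[2]]); fd=np.array([np.cos(q1)*np.sin(q23),np.sin(q1)*np.sin(q23),np.cos(q23)])
    return np.round(q,1),'q5',round(float(np.degrees(np.arccos(fd@t))),1),'err',np.abs(s.fun).max()<1e-4
E
python3 -c "
from h import *
x,r=fit(); print(np.round(x,4),np.abs(r).max())
for xb,zb in [(31,99),(35,150),(35,190),(35,230)]:
    for th in (.55,.5,.45):
        t=tz(th); g=binpt(xb/1e3,0,zb/1e3); tcp=g-.155*t; print(xb,zb,th,np.round(tcp,3),ik2(x,tcp,t))
print(ik2(x,np.array([.4434,.0901,.2484]),tz(np.radians(15.94))))
"
```

```text
[-0.0007  0.2502  0.5982  0.3836  0.1165  0.1584  0.0596] 0.0003378167925177089
31 99 0.55 [0.49  0.08  0.255] (array([  4.9,  29.4, 116. ]), 'q5', 8.9, 'err', np.True_)
31 99 0.5 [0.497 0.079 0.259] (array([  4.4,  28.9, 113.9]), 'q5', 11.7, 'err', np.True_)
31 99 0.45 [0.503 0.077 0.262] (array([  4. ,  28.7, 111.8]), 'q5', 15.7, 'err', np.True_)
35 150 0.55 [0.467 0.084 0.3  ] (array([  5.8,  22.8, 116.4]), 'q5', 13.3, 'err', np.True_)
35 150 0.5 [0.474 0.083 0.304] (array([  5.3,  22.6, 114.3]), 'q5', 17.1, 'err', np.True_)
35 150 0.45 [0.48  0.082 0.308] (array([  4.7,  22.5, 112.2]), 'q5', 21.3, 'err', np.True_)
35 190 0.55 [0.447 0.088 0.334] (array([  6.7,  17.6, 116.5]), 'q5', 17.7, 'err', np.True_)
35 190 0.5 [0.453 0.087 0.338] (array([  6.1,  17.6, 114.4]), 'q5', 21.7, 'err', np.True_)
35 190 0.45 [0.46  0.085 0.342] (array([  5.5,  17.7, 112.3]), 'q5', 26.0, 'err', np.True_)
35 230 0.55 [0.426 0.092 0.369] (array([  7.7,  12.5, 116.1]), 'q5', 23.0, 'err', np.True_)
35 230 0.5 [0.433 0.09  0.372] (array([  7. ,  12.6, 114.1]), 'q5', 27.0, 'err', np.True_)
35 230 0.45 [0.439 0.089 0.376] (array([  6.4,  12.9, 112. ]), 'q5', 31.1, 'err', np.True_)
(array([  5.4,  27.7, 116.4]), 'q5', 20.9, 'err', np.True_)
```

Request:
servo_tool --pt "0.001 0 0.002 0 0 0 1" --pt "0.002 0 0.0035 0 0 0 1" --pt "0.002 0 0.0035 0 0 0 0.4" --pt "0.002 0 0.0035 0 0 0 0.1" --pt "0.002 0 0.0035 0 0 0 0.1" --pt "-0.001 0.001 0.012 0 0 0 0.1" --pt "-0.006 0.002 0.03 0 0 0 0.1" --pt "-0.014 0.003 0.058 0 0 0 0.1"

```text
time: 6.3
tool_pos: [0.4268, 0.0933, 0.3018]
eef_rot: [164.4, 0.0, 79.5]
wrist_force: [-0.4, 0.5, 0.7]
opening: 0.0383
```

```bash
python3 -c "
from h import *
go([.4439,.09,.2483],[180,0,79.6])
T=np.array([.590,-.314,.098]); t=tz(-.15); x,_=fit()
for hgt in (.08,0): print(np.round(T+[0,0,hgt]-.155*t,4),ik2(x,T+[0,0,hgt]-.155*t,t))
t=tz(.4)
for zb in (102,170,240): print(zb,ik2(x,binpt(.031,0,zb/1e3)-.155*t,t))
"
```

```text
t 6.3 pos [0.4268 0.0933 0.3018] rpy [1.6444e+02 2.0000e-02 7.9540e+01] q [  6.1  20.5 115.3  -9.   29.6  23.8] F [-0.4  0.5  0.7] T [-0.01  0.13 -0.04] open 0.0383
shift [ 0.0171 -0.0033 -0.0535] turn [ 2.83 15.29  0.06]
[ 0.6128 -0.3182  0.3313] (array([-31.7,  39.4,  67.9]), 'q5', 80.8, 'err', np.True_)
[ 0.6128 -0.3182  0.2513] (array([-31.7,  44.1,  71.6]), 'q5', 72.3, 'err', np.True_)
102 (array([  3.6,  28.3, 109.8]), 'q5', 20.3, 'err', np.True_)
170 (array([  4.7,  20.3, 110.8]), 'q5', 27.4, 'err', np.True_)
240 (array([  6.2,  12. , 110.3]), 'q5', 36.1, 'err', np.True_)
```

```bash
python3 -c "
from h import *
go([.613,-.318,.40],[180,8.6,-10.4])"
```

```text
t 6.3 pos [0.4268 0.0933 0.3018] rpy [1.6444e+02 2.0000e-02 7.9540e+01] q [  6.1  20.5 115.3  -9.   29.6  23.8] F [-0.4  0.5  0.7] T [-0.01  0.13 -0.04] open 0.0383
shift [ 0.1862 -0.4113  0.0982] turn [  8.84  17.62 -90.33]
```

Request:
servo_tool --pt "-0.008 0 0.025 0.5 1.1 -5.6 -0.5" --pt "-0.01 -0.005 0.06 1.1 2.2 -11.2 -1" --pt "0 -0.02 0.09 1.6 3.3 -16.9 -1" --pt "0.01 -0.04 0.1 2.2 4.4 -22.5 -1" --pt "0.02 -0.065 0.1 2.7 5.5 -28.2 -1" --pt "0.035 -0.09 0.1 3.3 6.6 -33.8 -1" --pt "0.05 -0.12 0.1 3.9 7.7 -39.5 -1" --pt "0.065 -0.15 0.1 4.4 8.8 -45.1 -1"

```text
time: 6.97
tool_pos: [0.4923, -0.0577, 0.403]
eef_rot: [173.8, 1.1, 34.2]
wrist_force: [1.0, 1.2, -0.4]
opening: 0.0853
```

Request:
servo_tool --pt "0.015 -0.033 0 0.5 1.1 -5.6 -1" --pt "0.03 -0.066 0 1.1 2.2 -11.2 -1" --pt "0.045 -0.1 0 1.6 3.3 -16.9 -1" --pt "0.06 -0.133 0 2.2 4.4 -22.5 -1" --pt "0.075 -0.166 0 2.7 5.5 -28.2 -1" --pt "0.09 -0.2 0 3.3 6.6 -33.8 -1" --pt "0.105 -0.23 -0.01 3.9 7.7 -39.5 -1" --pt "0.121 -0.261 -0.02 4.4 8.8 -45.1 -1"

```text
time: 7.63
tool_pos: [0.6136, -0.319, 0.3831]
eef_rot: [179.8, 8.6, -10.5]
wrist_force: [1.3, 0.7, 0.1]
opening: 0.0854
```

Request:
servo_tool --pt "0 0 0 0 0 0 -1" --pt "0 0 0 0 0 0 -1" --pt "0 0 0 0 0 0 -1" --pt "0 0 0 0 0 0 -1" --pt "0 0 0 0 0 0 -1" --pt "0 0 0 0 0 0 -1" --pt "0 0 0 0 0 0 -1" --pt "0 0 0 0 0 0 -1"

```text
time: 8.3
tool_pos: [0.6134, -0.3173, 0.3826]
eef_rot: [179.8, 8.5, -10.3]
wrist_force: [0.2, -0.1, -0.2]
opening: 0.085
```

```bash
python3 -c "
from h import *
from cell import ctrl
go([.613,-.318,.2513],[180,8.6,-10.4])
for n in ['wrist','top','scene']:
    f=ctrl.grab_frame(n); cv2.imwrite(f'pics/{n}3.png',f['pixels'][...,::-1])
    pickle.dump(f,open(f'{n}3.pkl','wb'))
"
```

```text
t 8.3 pos [ 0.6134 -0.3173  0.3826] rpy [179.76   8.53 -10.25] q [-31.5  36.8  64.6  -3.3  86.4  69.1] F [ 0.2 -0.1 -0.2] T [-0.03 -0.05  0.02] open 0.085
shift [-0.0004 -0.0007 -0.1313] turn [ 0.24  0.02 -0.18]
```

View pics/wrist3.png

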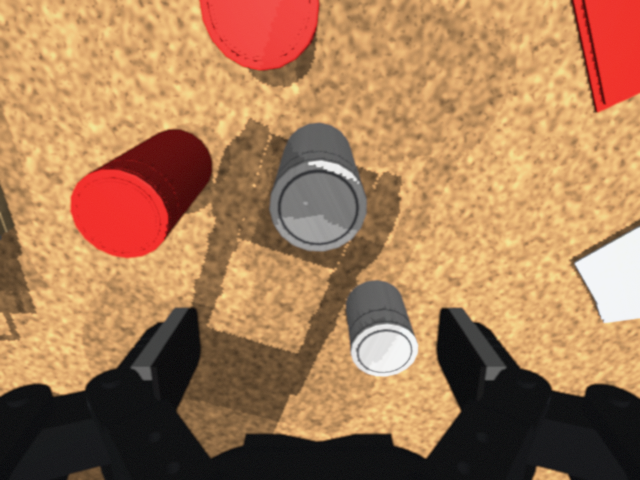

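View pics/top3.png

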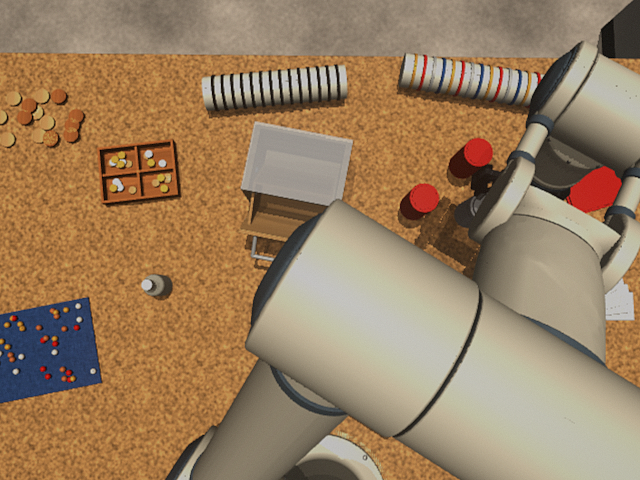

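View pics/scene3.png

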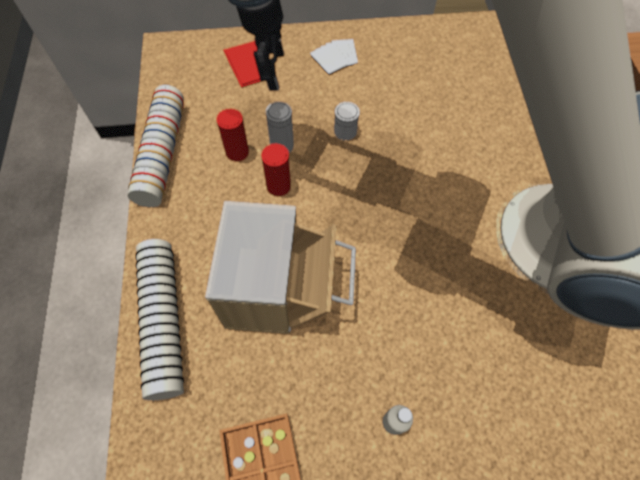

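The bin stays tipped (scene column 330). The wrist view shows the tall tin's lid at about (318,205).

```bash
python3 -c "
from h import *
f=pickle.load(open('wrist3.pkl','rb')); M=f['mount']
R0=Ro.from_euler('xyz',[179.76,8.53,-10.25],degrees=True).as_matrix(); p0=np.array([.6134,-.3173,.3826])
Z=f['z_map']; v,u=np.mgrid[:480,:640]
Pc=np.stack([(u-f['cx'])/f['fx']*Z,(v-f['cy'])/f['fy']*Z,Z,np.ones_like(Z)],-1)@M.T
W=Pc[...,:3]@R0.T+p0
m=(Z>0)&(np.abs(W[...,2]-.118)<.006)&(np.hypot(W[...,0]-.59,W[...,1]+.314)<.045)
vv,uu=np.nonzero(m); e=cv2.fitEllipse(cv2.convexHull(np.stack([uu,vv],1).astype(np.int32))); print(e,m.sum(),W[m].mean(0))
c=e[0]; d=R0@M[:3,:3]@np.array([(c[0]-f['cx'])/f['fx'],(c[1]-f['cy'])/f['fy'],1]); o=R0@M[:3,3]+p0; print('lid',o+d*(.118-o[2])/d[2])
T=o+d*(.118-o[2])/d[2]; T[2]=.097
go(T-.155*tz(-.15),[180,8.6,-10.4])
g=pickle.load(open('top3.pkl','rb'))
"
```

```text
((318.30487060546875, 204.32362365722656), (93.25934600830078, 97.11736297607422), 90.13758850097656) 7072 [ 0.59642184 -0.31629343  0.11871096]
lid [ 0.59646594 -0.31630276  0.118     ]
t 8.45 pos [ 0.6134 -0.3176  0.3823] rpy [179.77   8.55 -10.27] q [-31.5  36.8  64.6  -3.3  86.4  69.1] F [ 0.4 -0.   0.2] T [ 0.01 -0.11  0.03] open 0.0854
shift [ 0.0058 -0.0029 -0.132 ] turn [ 0.24  0.01 -0.16]
```

Request:
servo_tool --pt "0.003 -0.001 -0.02 0.2 0 0 -1" --pt "0.0035 -0.0015 -0.045 0.2 0 0 -1" --pt "0.0035 -0.0015 -0.07 0.2 0 0 -1" --pt "0.0035 -0.0015 -0.095 0.2 0 0 -1" --pt "0.0035 -0.0015 -0.115 0.2 0 0 -1" --pt "0.0035 -0.0015 -0.13 0.2 0 0 -1" --pt "0.0035 -0.0015 -0.137 0.2 0 0 -1" --pt "0.0035 -0.0015 -0.137 0.2 0 0 -1"

```text
time: 9.12
tool_pos: [0.6166, -0.319, 0.2436]
eef_rot: [-180.0, 8.7, -10.2]
wrist_force: [-1.1, 0.4, -1.5]
opening: 0.0852
```

Request:
servo_tool --pt "0 0 0 0 0 0 -0.6" --pt "0 0 0 0 0 0 -0.2" --pt "0 0 0 0 0 0 0.2" --pt "0 0 0 0 0 0 1" --pt "0 0 0 0 0 0 1" --pt "0 0 0 0 0 0 1" --pt "0 0 0 0 0 0 1" --pt "0 0 0 0 0 0 1"

```text
time: 9.78
tool_pos: [0.6173, -0.3194, 0.2468]
eef_rot: [179.9, 8.5, -10.3]
wrist_force: [0.2, 1.1, 6.9]
opening: 0.0569
```

```bash
python3 -c "
from h import *
from cell import ctrl
go([.613,-.318,.2513],[180,8.6,-10.4])
for n in ['wrist','scene']:
    f=ctrl.grab_frame(n); cv2.imwrite(f'pics/{n}4.png',f['pixels'][...,::-1])
    pickle.dump(f,open(f'{n}4.pkl','wb'))
"
```

```text
t 9.78 pos [ 0.6173 -0.3194  0.2468] rpy [179.92   8.46 -10.26] q [-31.5  44.8  71.   -3.3  72.1  69.9] F [0.2 1.1 6.9] T [ 0.01  0.2  -0.04] open 0.0569
shift [-0.0043  0.0014  0.0045] turn [ 0.1   0.12 -0.15]
```

View pics/wrist4.png

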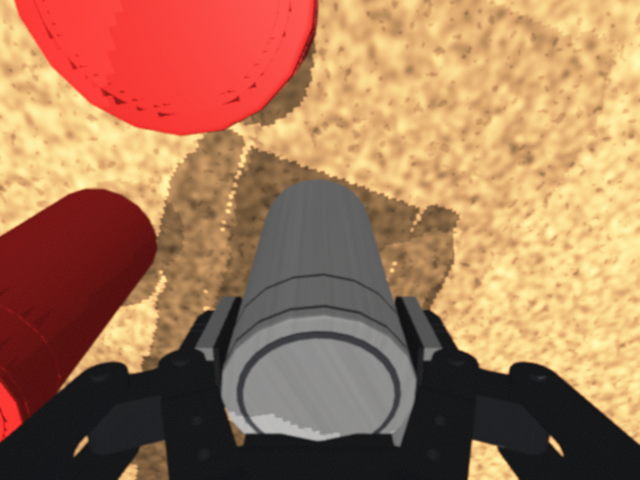

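View pics/scene4.png

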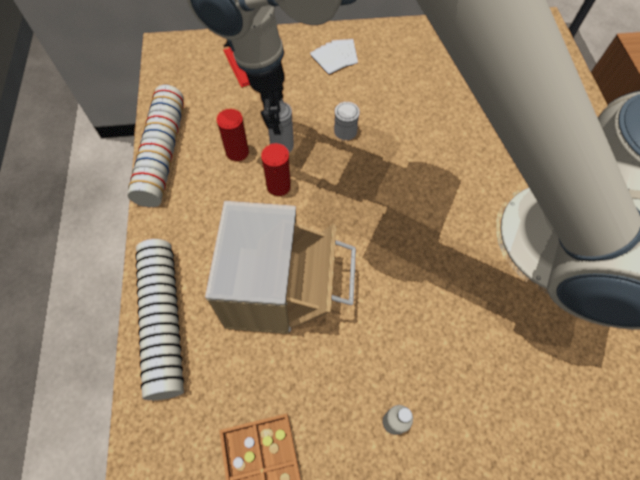

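The tin is gripped, its lid ellipse centred near (319,392) in the wrist view. Next I find the tin's pose in the tool frame.

```bash
python3 -c "
from h import *
f=pickle.load(open('wrist4.pkl','rb')); M=f['mount']
R0=Ro.from_euler('xyz',[179.92,8.46,-10.26],degrees=True).as_matrix(); p0=np.array([.6173,-.3194,.2468])
def hit(u,v,z):
    d=R0@M[:3,:3]@np.array([(u-f['cx'])/f['fx'],(v-f['cy'])/f['fy'],1]); o=R0@M[:3,3]+p0; return o+d*(z-o[2])/d[2]
# lid rim: left (222,388), right (417,388), top (320,307); far point of rim = top
L,Rr,T=hit(222,388,.118),hit(417,388,.118),hit(320,307,.118)
print(L,Rr,T,np.linalg.norm(L-Rr))
c=T-.029*np.array([np.cos(psi),np.sin(psi),0]); print('centre from top',c,'from sides',(L+Rr)/2)
for k in [c,(L+Rr)/2]: print('tool frame',np.round(R0.T@(k-p0),4))
# bottom far edge of tin on table
B=hit(320,180,0.0); print('bottom far edge',B, B-.029*np.array([np.cos(psi),np.sin(psi),0]))
"
```

```text
[ 0.60163595 -0.28913693  0.118     ] [ 0.59141084 -0.34494083  0.118     ] [ 0.62459631 -0.32221128  0.118     ] 0.056732959236998545
centre from top [ 0.59607273 -0.31697622  0.118     ] from sides [ 0.59652339 -0.31703888  0.118     ]
tool frame [-0.0021  0.0012  0.1305]
tool frame [-0.0017  0.0012  0.1305]
bottom far edge [ 0.62095203 -0.32225199  0.        ] [ 0.59242846 -0.31701693  0.        ]
```

```bash
cat >> h.py <<'E'
Rg=Ro.from_euler('xyz',[179.92,8.46,-10.26],degrees=True); pg=np.array([.6173,-.3194,.2468])
bot=Rg.inv().apply(np.array([.5950,-.3170,0])-pg)   # tin bottom in tool frame
def tgt(xb,yb,zb,th=.55):
    Rt=Ro.from_rotvec(-th*yh)*Rg; return binpt(xb,yb,zb)-Rt.apply(bot), Rt.as_euler('xyz',degrees=True)
E
python3 -c "
from h import *
x,_=fit(); print('bot',bot)
for a in [(.0365,0,.19),(.0365,0,.156),(.0365,0,.05),(.031,0,.006)]:
    p,r=tgt(*a); print(a,np.round(p,4),np.round(r,2),ik2(x,p,Ro.from_euler('xyz',r,degrees=True).apply([0,0,1])),'bottom',np.round(binpt(*a),3))
p,r=tgt(.0365,0,.19); go(p,r)
"
```

```text
bot [0.01418148 0.0012649  0.24740771]
(0.0365, 0, 0.19) [0.4197 0.0945 0.4252] [179.84 -23.05 -10.25] (array([  7.3,   7.3, 108.7]), 'q5', 42.5, 'err', np.True_) bottom [0.527 0.073 0.203]
(0.0365, 0, 0.156) [0.4371 0.0913 0.3962] [179.84 -23.05 -10.25] (array([  6.5,  11.1, 109.5]), 'q5', 37.8, 'err', np.True_) bottom [0.545 0.07  0.174]
(0.0365, 0, 0.05) [0.4916 0.0813 0.3058] [179.84 -23.05 -10.25] (array([  4.4,  23.4, 109.8]), 'q5', 25.1, 'err', np.True_) bottom [0.599 0.06  0.084]
(0.031, 0, 0.006) [0.5097 0.078  0.2654] [179.84 -23.05 -10.25] (array([  3.8,  28.6, 109.7]), 'q5', 20.0, 'err', np.True_) bottom [0.617 0.057 0.043]
t 9.88 pos [ 0.6173 -0.3194  0.2468] rpy [179.92   8.46 -10.26] q [-31.5  44.8  71.   -3.3  72.1  69.9] F [-0.6  0.4  6.7] T [-0.02  0.14 -0.06] open 0.0569
shift [-0.1976  0.4139  0.1784] turn [ -5.69 -31.     0.  ]
```

Request:
servo_tool --pt "0 0 0.01 0 0 0 1" --pt "0 0 0.03 0 0 0 1" --pt "0 0 0.055 0 0 0 1" --pt "0 0 0.085 0 0 0 1" --pt "0 0 0.12 0 0 0 1" --pt "0 0 0.155 0 0 0 1" --pt "0 0 0.185 0 0 0 1" --pt "0 0 0.2 0 0 0 1"

```text
time: 10.55
tool_pos: [0.6169, -0.3191, 0.451]
eef_rot: [179.8, 8.3, -10.3]
wrist_force: [0.5, -0.8, -2.9]
opening: 0.0569
```

Request:
servo_tool --pt "-0.015 0.01 0 -0.3 -1.5 0 1" --pt "-0.035 0.03 0.005 -0.8 -4 0 1" --pt "-0.058 0.055 0.008 -1.3 -7 0 1" --pt "-0.08 0.082 0.01 -1.8 -10 0 1" --pt "-0.102 0.11 0.01 -2.4 -13 0 1" --pt "-0.124 0.14 0.01 -2.9 -16 0 1" --pt "-0.145 0.17 0.01 -3.5 -19 0 1" --pt "-0.16 0.2 0.01 -4 -22 0 1"

```text
time: 11.22
tool_pos: [0.4546, -0.1178, 0.456]
eef_rot: [180.0, -13.9, -10.3]
wrist_force: [0.8, 0.0, -2.3]
opening: 0.0567
```

Request:
servo_tool --pt "-0.012 0.03 0 -0.35 -2 0 1" --pt "-0.022 0.06 0 -0.7 -4 0 1" --pt "-0.03 0.09 0 -1.05 -6 0 1" --pt "-0.036 0.12 0 -1.4 -8 0 1" --pt "-0.037 0.15 -0.01 -1.7 -9 0 1" --pt "-0.037 0.18 -0.02 -1.7 -9 0 1" --pt "-0.037 0.205 -0.032 -1.7 -9 0 1" --pt "-0.037 0.213 -0.036 -1.7 -9 0 1"

```text
time: 11.88
tool_pos: [0.419, 0.0963, 0.4188]
eef_rot: [179.9, -22.9, -10.1]
wrist_force: [-0.7, -0.1, -2.4]
opening: 0.0572
```

Request:
servo_tool --pt "0 0 0 0 0 0 1" --pt "0 0 0 0 0 0 1" --pt "0 0 0 0 0 0 1" --pt "0 0 0 0 0 0 1" --pt "0 0 0 0 0 0 1" --pt "0 0 0 0 0 0 1" --pt "0 0 0 0 0 0 1" --pt "0 0 0 0 0 0 1"

```text
time: 12.55
tool_pos: [0.42, 0.0935, 0.4193]
eef_rot: [179.9, -22.9, -10.3]
wrist_force: [-0.2, -0.2, -2.4]
opening: 0.0568
```

```bash
python3 -c "
from h import *
from cell import ctrl
p,r=tgt(.0365,0,.19); go(p,r)
for n in ['wrist','top','scene']:
    f=ctrl.grab_frame(n); cv2.imwrite(f'pics/{n}5.png',f['pixels'][...,::-1])
    pickle.dump(f,open(f'{n}5.pkl','wb'))
"
```

```text
t 12.55 pos [0.42   0.0935 0.4193] rpy [179.88 -22.94 -10.26] q [  7.2   7.7 109.4 -10.3  41.5 113.9] F [-0.2 -0.2 -2.4] T [0.07 0.39 0.02] open 0.0568
shift [-0.0003  0.001   0.0059] turn [-0.05 -0.11 -0.  ]
```

View pics/wrist5.png

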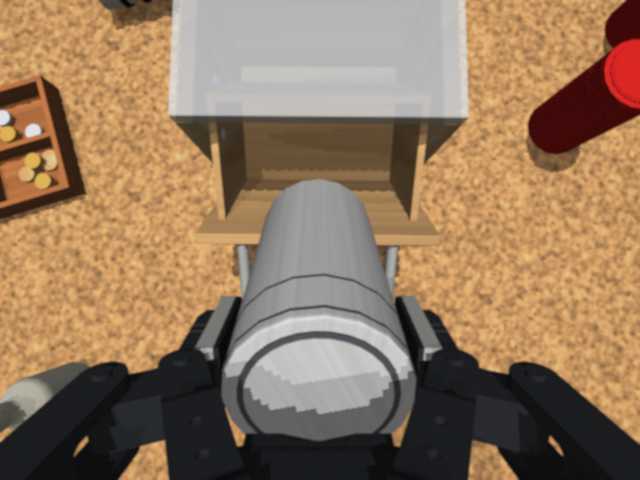

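View pics/top5.png

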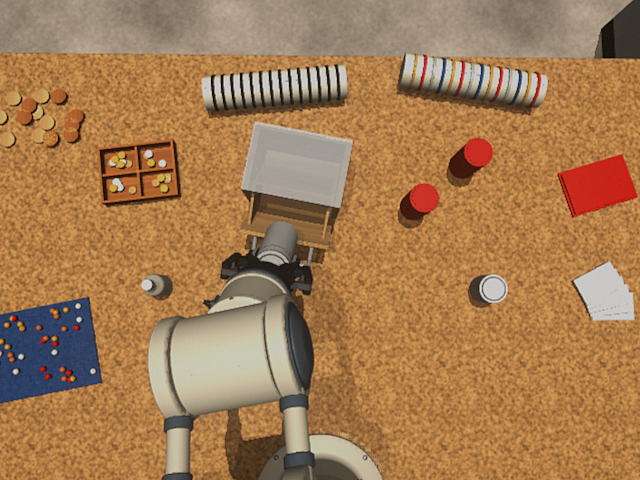

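View pics/scene5.png

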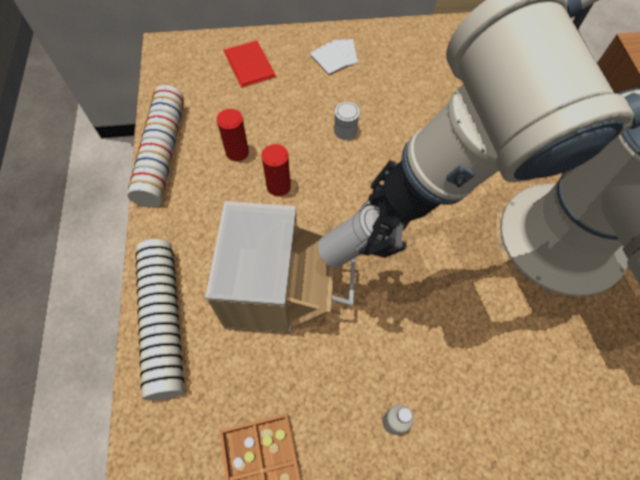

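Tin centred over the bin (tin column 320, bin mouth 215–418). The roof's front edge is at row 117 and the panel's top edge at rows 233–245 of the wrist view. I check the gap relative to the tin with wrist depth.

```bash
python3 -c "
from h import *
f=pickle.load(open('wrist5.pkl','rb')); M=f['mount']
R0=Ro.from_euler('xyz',[179.88,-22.94,-10.26],degrees=True); p0=np.array([.42,.0935,.4193])
Z=f['z_map']; v,u=np.mgrid[:480,:640]
Pc=np.stack([(u-f['cx'])/f['fx']*Z,(v-f['cy'])/f['fy']*Z,Z,np.ones_like(Z)],-1)@M.T
W=R0.apply(Pc[...,:3].reshape(-1,3)).reshape(480,640,3)+p0
th=.55
def tob(w):
    d=w-P; a=d@xh; z=d[...,2]; return np.stack([a*np.cos(th)+z*np.sin(th),d@yh,-a*np.sin(th)+z*np.cos(th)],-1)
B=tob(W)
print('roof edge'); 
for c in (220,320,420):
    for r in range(104,128,4): print(c,r,np.round(B[r,c]*1e3,1),np.round(W[r,c]*1e3,1))
print('lip')
for c in (225,245,400,415):
    for r in range(222,250,4): print(c,r,np.round(B[r,c]*1e3,1))
print('inner panel / floor'); 
for r in range(120,216,8): print(r,np.round(B[r,255]*1e3,1),np.round(B[r,395]*1e3,1))
b=tob(R0.apply(bot)+p0); print('tin bottom',b*1e3)
for r in (190,200,220,240,260): print('tin side',r,np.round(B[r,319]*1e3,1))
"
```

```text
roof edge
220 104 [ 90.8  59.8 130. ] [614.7 117.9 180.2]
220 108 [ 88.7  59.7 131.8] [611.9 118.2 180.7]
220 112 [ 86.3  59.9 131.8] [610.  118.8 179.4]
220 116 [ 83.9  60.1 131.8] [608.  119.4 178.2]
220 120 [ 80.7  61.4 127.3] [607.9 120.8 172.7]
220 124 [72.3 69.3 95. ] [618.8 126.7 140.8]
320 104 [ 90.8  -1.6 129.2] [604.   57.4 179.6]
320 108 [ 88.6  -1.6 130.5] [601.5  57.9 179.5]
320 112 [ 86.3  -1.6 131.5] [599.1  58.3 179.2]
320 116 [ 84.1  -1.6 132.2] [596.8  58.7 178.6]
320 120 [ 81.   -1.6 128.6] [596.1  58.8 174. ]
320 124 [55.5 -2.4  3.2] [639.1  50.1  53.7]
420 104 [ 90.9 -63.2 129.1] [593.   -3.2 179.6]
420 108 [ 88.6 -63.2 130.3] [590.5  -2.8 179.4]
420 112 [ 86.6 -62.9 132.3] [587.8  -2.  180.1]
420 116 [ 84.2 -63.3 132.1] [585.8  -2.  178.6]
420 120 [ 81.2 -64.3 129. ] [584.7  -2.8 174.4]
420 124 [ 74.  -70.9 103.3] [590.7 -10.7 148.8]
lip
225 222 [  3.8  68.8 112.4]
225 226 [  4.3  67.1 120.5]
225 230 [  4.1  65.8 127. ]
225 234 [  4.1  64.5 133.7]
225 238 [  1.6  64.4 134.9]
225 242 [ -1.6  64.8 134.8]
225 246 [-66.2  95.5  15.5]
245 222 [  3.8  53.9 112.4]
245 
[... 590 characters left out ...]
 39.3 127.9] [ 81.  -48.8 128. ]
128 [52.  58.3  4.3] [ 53.7 -71.   12.1]
136 [44.7 58.7  4.8] [ 47.3 -70.8  16.4]
144 [37.2 59.1  5.3] [ 40.5 -71.1  18.3]
152 [29.2 59.8  3.8] [ 33.9 -71.   21.8]
160 [21.7 60.2  5. ] [ 27.7 -70.7  26.4]
168 [13.9 60.6  5.5] [ 21.2 -70.7  29.7]
176 [ 5.9 61.1  5.7] [ 14.7 -70.7  33. ]
184 [ 2.7 59.2 20.7] [  8.2 -70.6  36.4]
192 [ 2.8 56.1 43.4] [  2.6 -70.1  42.2]
200 [ 3.5 53.  65.5] [  2.4 -66.8  61.9]
208 [ 3.2 50.6 82.8] [  2.8 -63.4  81.5]
tin bottom [ 33.38998416  -0.80041527 184.78856836]
tin side 190 [ 61.   -0.8 203.4]
tin side 200 [ 61.   -0.7 216.9]
tin side 220 [ 60.8  -0.7 239.1]
tin side 240 [ 61.4  -0.6 258.4]
tin side 260 [ 60.7  -0.6 272. ]
```

Request:
servo_tool --pt "0.004 -0.0007 0.0025 0 0 0 1" --pt "0.0075 -0.0014 0.0047 0 0 0 1" --pt "0.0152 -0.0028 -0.0081 0 0 0 1" --pt "0.0229 -0.0042 -0.0209 0 0 0 1" --pt "0.0306 -0.0056 -0.0337 0 0 0 1" --pt "0.0383 -0.0071 -0.0465 0 0 0 1" --pt "0.0461 -0.0085 -0.0592 0 0 0 1" --pt "0.0461 -0.0085 -0.0592 0 0 0 1"

```text
time: 13.37
tool_pos: [0.4671, 0.085, 0.3584]
eef_rot: [179.8, -22.8, -10.2]
wrist_force: [-0.9, -0.9, -3.1]
opening: 0.0569
```

```bash
cat >> h.py <<'E'
def chk(tag):
    from cell import ctrl
    s=ctrl.get_state(); f=ctrl.grab_frame('wrist'); cv2.imwrite(f'pics/wrist{tag}.png',f['pixels'][...,::-1]); pickle.dump(f,open(f'wrist{tag}.pkl','wb'))
    M=f['mount']; R0=Ro.from_euler('xyz',s['eef_rot'],degrees=True); p0=s['tool_pos']
    Z=f['z_map']; v,u=np.mgrid[:480,:640]
    Pc=np.stack([(u-f['cx'])/f['fx']*Z,(v-f['cy'])/f['fy']*Z,Z,np.ones_like(Z)],-1)@M.T
    W=R0.apply(Pc[...,:3].reshape(-1,3)).reshape(480,640,3)+p0
    th=.55; tob=lambda w: np.stack([((w-P)@xh)*np.cos(th)+(w-P)[...,2]*np.sin(th),(w-P)@yh,-((w-P)@xh)*np.sin(th)+(w-P)[...,2]*np.cos(th)],-1)
    print('t',round(s['time'],2),'pos',np.round(p0,4),'rpy',np.round(s['eef_rot'],2),'q',np.round(s['qpos'],1),'F',np.round(s['wrist_force'],1),'T',np.round(s['wrist_torque'],2),'open',round(s['opening'],4),'tin bottom b',np.round(tob(R0.apply(bot)+p0)*1e3,1))
    B=tob(W); B[Z==0]=np.nan; return f,B,W
E
python3 -c "
from h import *
f,B,W=chk('6')
for r in range(0,320,12): print(r,[np.round(B[r,c]*1e3,0).tolist() for c in (200,319,440)])
"
```

```text
t 13.37 pos [0.4671 0.085  0.3584] rpy [179.83 -22.82 -10.23] q [  5.2  16.6 109.3 -11.3  32.5 113.9] F [-0.9 -0.9 -3.1] T [0.08 0.44 0.  ] open 0.0569 tin bottom b [ 41.9  -0.8 107.8]
0 [[152.0, 56.0, 92.0], [152.0, -1.0, 92.0], [152.0, -58.0, 91.0]]
12 [[147.0, 55.0, 95.0], [147.0, -1.0, 96.0], [147.0, -58.0, 95.0]]
24 [[141.0, 55.0, 97.0], [142.0, -1.0, 96.0], [142.0, -58.0, 97.0]]
36 [[136.0, 55.0, 102.0], [137.0, -1.0, 101.0], [137.0, -58.0, 100.0]]
48 [[131.0, 55.0, 104.0], [131.0, -1.0, 104.0], [132.0, -58.0, 101.0]]
60 [[126.0, 55.0, 107.0], [126.0, -1.0, 107.0], [127.0, -57.0, 106.0]]
72 [[121.0, 55.0, 109.0], [121.0, -1.0, 110.0], [122.0, -57.0, 110.0]]
84 [[117.0, 54.0, 115.0], [116.0, -1.0, 113.0], [116.0, -57.0, 111.0]]
96 [[111.0, 54.0, 116.0], [112.0, -1.0, 116.0], [112.0, -56.0, 118.0]]
108 [[107.0, 54.0, 120.0], [106.0, -1.0, 117.0], [107.0, -57.0, 118.0]]
120 [[102.0, 54.0, 123.0], [102.0, -1.0, 123.0], [102.0, -56.0, 122.0]]
132 [[97.0, 54.0, 124.0], [97.0, -1.0, 126.0], [97.0, -56.0, 125.0]]
144 [[92.0, 54.0, 128.0], [92.0, -1.0, 129.0], [92.0, -56.0, 127.0]]
156 
[... 243 characters left out ...]
0], [56.0, -71.0, 91.0]]
204 [[47.0, 70.0, 87.0], [70.0, -1.0, 145.0], [50.0, -70.0, 95.0]]
216 [[41.0, 70.0, 91.0], [70.0, -1.0, 158.0], [44.0, -71.0, 98.0]]
228 [[34.0, 69.0, 94.0], [70.0, -1.0, 171.0], [38.0, -71.0, 101.0]]
240 [[27.0, 70.0, 96.0], [71.0, -1.0, 183.0], [32.0, -70.0, 105.0]]
252 [[22.0, 69.0, 100.0], [70.0, -0.0, 190.0], [26.0, -70.0, 108.0]]
264 [[15.0, 69.0, 103.0], [70.0, -0.0, 199.0], [18.0, -71.0, 108.0]]
276 [[8.0, 70.0, 106.0], [70.0, -0.0, 206.0], [9.0, -73.0, 107.0]]
288 [[4.0, 68.0, 112.0], [70.0, -0.0, 212.0], [2.0, -73.0, 109.0]]
300 [[4.0, 65.0, 124.0], [70.0, -0.0, 219.0], [4.0, -69.0, 123.0]]
312 [[3.0, 63.0, 134.0], [70.0, -0.0, 224.0], [3.0, -66.0, 133.0]]
```

View pics/wrist6.png

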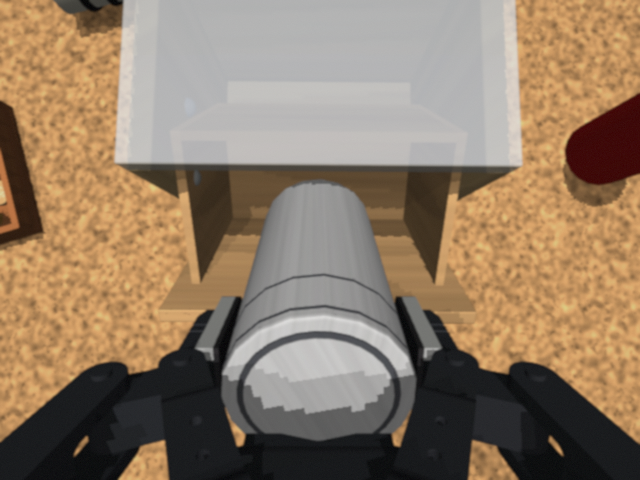

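Request:
servo_tool --pt "0.0077 -0.0014 -0.0128 0 0 0 1" --pt "0.0154 -0.0028 -0.0256 0 0 0 1" --pt "0.0231 -0.0042 -0.0384 0 0 0 1" --pt "0.03 -0.0055 -0.0517 0 0 0 1" --pt "0.0353 -0.0065 -0.0624 0 0 0 1" --pt "0.0402 -0.0074 -0.0723 0 0 0 1" --pt "0.0429 -0.0079 -0.0788 0 0 0 1" --pt "0.0429 -0.0079 -0.0788 0 0 0 1"

```text
time: 14.08
tool_pos: [0.5092, 0.0773, 0.2803]
eef_rot: [179.9, -22.9, -10.2]
wrist_force: [-0.5, -0.3, -2.3]
opening: 0.0568
```

```bash
python3 -c "
from h import *
f,B,W=chk('7')
for r in range(200,420,12): print(r,[np.round(B[r,c]*1e3,0).tolist() for c in (150,319,490)])
"
```

```text
t 14.08 pos [0.5092 0.0773 0.2803] rpy [179.85 -22.87 -10.23] q [  3.7  27.  109.2 -14.7  22.3 116.6] F [-0.5 -0.3 -2.3] T [0.06 0.4  0.02] open 0.0568 tin bottom b [37.7 -0.7 19. ]
200 [[94.0, 43.0, 127.0], [94.0, -0.0, 127.0], [94.0, -44.0, 127.0]]
212 [[91.0, 43.0, 128.0], [92.0, -0.0, 129.0], [92.0, -44.0, 129.0]]
224 [[89.0, 42.0, 131.0], [89.0, -0.0, 129.0], [89.0, -44.0, 129.0]]
236 [[86.0, 42.0, 131.0], [87.0, -0.0, 133.0], [86.0, -44.0, 131.0]]
248 [[79.0, 46.0, 125.0], [nan, nan, nan], [84.0, -43.0, 133.0]]
260 [[48.0, 70.0, 75.0], [65.0, -0.0, 107.0], [50.0, -71.0, 78.0]]
272 [[43.0, 70.0, 78.0], [66.0, -0.0, 115.0], [45.0, -71.0, 81.0]]
284 [[39.0, 70.0, 81.0], [65.0, -0.0, 121.0], [42.0, -70.0, 84.0]]
296 [[34.0, 70.0, 82.0], [65.0, -0.0, 127.0], [37.0, -70.0, 86.0]]
308 [[30.0, 70.0, 85.0], [66.0, -0.0, 134.0], [33.0, -70.0, 88.0]]
320 [[26.0, 70.0, 87.0], [64.0, -0.0, 137.0], [28.0, -70.0, 90.0]]
332 [[22.0, 69.0, 90.0], [61.0, -0.0, 138.0], [24.0, -70.0, 92.0]]
344 [[17.0, 70.0, 91.0], [56.0, -0.0, 137.0], [21.0, -70.0, 96.0]]
356 [[12.0, 70.0, 94.0], [52.0, -0.0, 138.0], [15.0, -70.0, 97.0]]
368 [[7.0, 70.0, 95.0], [47.0, -0.0, 137.0], [11.0, -70.0, 99.0]]
380 [[49.0, 45.0, 143.0], [44.0, -0.0, 138.0], [50.0, -46.0, 144.0]]
392 [[50.0, 43.0, 148.0], [39.0, -0.0, 138.0], [50.0, -44.0, 148.0]]
404 [[49.0, 42.0, 151.0], [34.0, -0.0, 137.0], [49.0, -43.0, 151.0]]
416 [[45.0, 43.0, 151.0], [30.0, -0.0, 138.0], [45.0, -44.0, 151.0]]
```

View pics/wrist7.png

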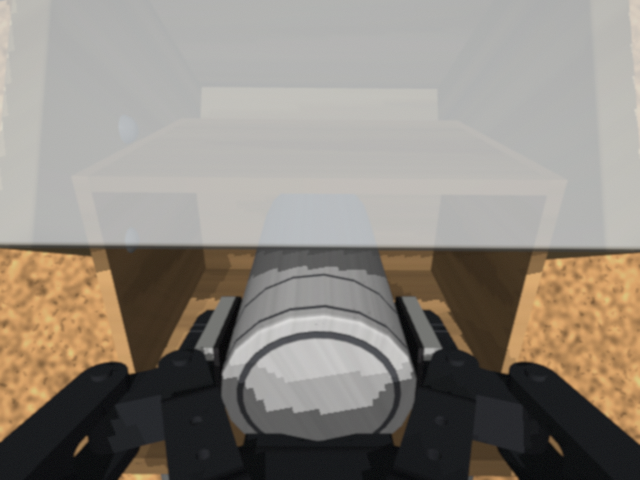

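Request:
servo_tool --pt "0.0008 -0.0001 -0.0025 0 0 0 1" --pt "0.0016 -0.0003 -0.005 0 0 0 1" --pt "0.0024 -0.0004 -0.0073 0 0 0 1" --pt "0.003 -0.0005 -0.0095 0 0 0 1" --pt "0.0036 -0.0006 -0.0112 0 0 0 1" --pt "0.0042 -0.0007 -0.0127 0 0 0 1" --pt "0.0045 -0.0008 -0.0133 0 0 0 1" --pt "0.0045 -0.0008 -0.0133 0 0 0 1"

```text
time: 14.8
tool_pos: [0.5135, 0.0766, 0.2677]
eef_rot: [179.9, -22.9, -10.2]
wrist_force: [-0.3, -0.2, -2.7]
opening: 0.057
```

```bash
python3 -c "
from h import *
f,B,W=chk('8')
for r in range(280,420,12): print(r,[np.round(B[r,c]*1e3,0).tolist() for c in (319,)])
"
```

```text
t 14.8 pos [0.5135 0.0766 0.2677] rpy [179.87 -22.92 -10.23] q [  3.6  28.6 109.2 -15.7  20.6 117.5] F [-0.3 -0.2 -2.7] T [0.03 0.37 0.03] open 0.057 tin bottom b [35.  -0.6  5.9]
280 [[63.0, -0.0, 106.0]]
292 [[62.0, -0.0, 112.0]]
304 [[63.0, -0.0, 119.0]]
316 [[63.0, -0.0, 124.0]]
328 [[59.0, -0.0, 124.0]]
340 [[56.0, -0.0, 125.0]]
352 [[51.0, -0.0, 125.0]]
364 [[47.0, -0.0, 125.0]]
376 [[43.0, -0.0, 125.0]]
388 [[38.0, -0.0, 125.0]]
400 [[33.0, -0.0, 125.0]]
412 [[29.0, -0.0, 126.0]]
```

Request:
servo_tool --pt "0.0002 0 -0.0004 0 0 0 1" --pt "0.0004 -0.0001 -0.0008 0 0 0 1" --pt "0.0006 -0.0001 -0.0012 0 0 0 1" --pt "0.0008 -0.0002 -0.0016 0 0 0 1" --pt "0.001 -0.0002 -0.002 0 0 0 1" --pt "0.001 -0.0002 -0.002 0 0 0 1" --pt "0.001 -0.0002 -0.002 0 0 0 1" --pt "0.001 -0.0002 -0.002 0 0 0 1"

```text
time: 15.52
tool_pos: [0.5143, 0.0765, 0.2666]
eef_rot: [179.9, -23.0, -10.2]
wrist_force: [-9.2, 1.1, 16.4]
opening: 0.0566
```

Request:
servo_tool --pt "-0.0003 0 0.0006 0 0 0 1" --pt "-0.001 0.0001 0.0001 0 0 0 1" --pt "-0.0017 0.0003 -0.0003 0 0 0 1" --pt "-0.0017 0.0003 -0.0003 0 0 0 1" --pt "-0.0017 0.0003 -0.0003 0 0 0 1" --pt "-0.0017 0.0003 -0.0003 0 0 0 1" --pt "-0.0017 0.0003 -0.0003 0 0 0 1" --pt "-0.0017 0.0003 -0.0003 0 0 0 1"

```text
time: 16.18
tool_pos: [0.5133, 0.0766, 0.2663]
eef_rot: [179.9, -23.1, -10.2]
wrist_force: [-3.4, -2.2, 12.4]
opening: 0.0566
```

Request:
servo_tool --pt "0 0 0 0 0 0 0" --pt "0 0 0 0 0 0 -0.4" --pt "0 0 0 0 0 0 -0.5" --pt "0 0 0 0 0 0 -0.6" --pt "0 0 0 0 0 0 -0.7" --pt "0 0 0 0 0 0 -0.7" --pt "0 0 0 0 0 0 -0.7" --pt "0 0 0 0 0 0 -0.7"

```text
time: 16.85
tool_pos: [0.5127, 0.0767, 0.2655]
eef_rot: [179.9, -22.9, -10.2]
wrist_force: [0.1, -0.1, -0.3]
opening: 0.0727
```

```bash
python3 -c "
from h import *
f,B,W=chk('9')
for r in range(280,420,12): print(r,[np.round(B[r,c]*1e3,0).tolist() for c in (319,)])
"
```

```text
t 16.85 pos [0.5127 0.0767 0.2655] rpy [179.87 -22.93 -10.23] q [  3.6  28.8 109.4 -16.   20.2 117.9] F [ 0.1 -0.1 -0.3] T [ 0.1   0.17 -0.08] open 0.0727 tin bottom b [33.3 -0.6  4.4]
280 [[62.0, -0.0, 106.0]]
292 [[62.0, -0.0, 113.0]]
304 [[62.0, -0.0, 119.0]]
316 [[61.0, -0.0, 123.0]]
328 [[57.0, -0.0, 122.0]]
340 [[53.0, -0.0, 122.0]]
352 [[49.0, -0.0, 123.0]]
364 [[45.0, -0.0, 123.0]]
376 [[42.0, -0.0, 124.0]]
388 [[37.0, -0.0, 124.0]]
400 [[32.0, -0.0, 124.0]]
412 [[27.0, -0.0, 124.0]]
```

View pics/wrist9.png

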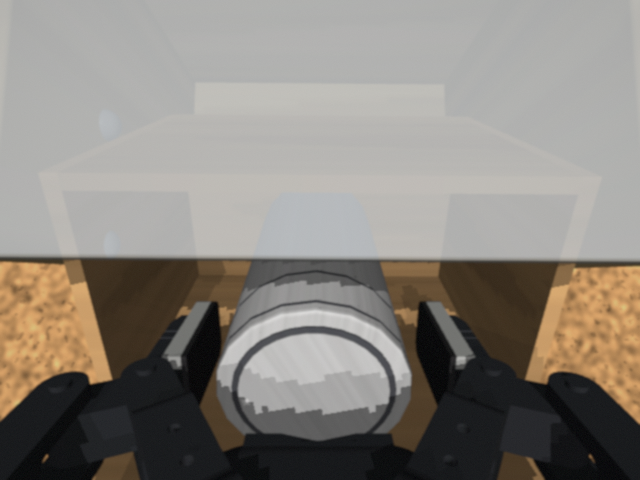

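The tin rests on the floor leaning on the panel, its lid centred at (315,385), with both pads clear. I retract along its axis.

Request:
servo_tool --pt "-0.005 0.001 0.0085 0 0 0 -0.7" --pt "-0.0103 0.0019 0.017 0 0 0 -0.7" --pt "-0.018 0.0033 0.03 0 0 0 -0.7" --pt "-0.0257 0.0047 0.0426 0 0 0 -0.7" --pt "-0.036 0.0066 0.0597 0 0 0 -0.7" --pt "-0.0463 0.0085 0.0767 0 0 0 -0.5" --pt "-0.0566 0.0104 0.0938 0 0 0 -0.2" --pt "-0.0617 0.0113 0.1023 0 0 0 0.1"

```text
time: 17.57
tool_pos: [0.4496, 0.0883, 0.3702]
eef_rot: [179.9, -23.0, -10.2]
wrist_force: [0.9, 0.6, 0.5]
opening: 0.0408
```

```bash
python3 -c "
from h import *
f,B,W=chk('10')
from cell import ctrl
g=ctrl.grab_frame('scene'); cv2.imwrite('pics/scene10.png',g['pixels'][...,::-1])
go([.4268,.0933,.3418],[164.4,0,79.5])
"
```

```text
t 17.57 pos [0.4496 0.0883 0.3702] rpy [179.92 -23.04 -10.22] q [  5.9  14.2 110.5 -11.4  33.6 114.4] F [0.9 0.6 0.5] T [0.04 0.17 0.02] open 0.0408 tin bottom b [ 33.8  -0.4 127.2]
t 17.67 pos [0.4504 0.0882 0.3696] rpy [179.93 -23.1  -10.22] q [  5.9  14.3 110.5 -11.5  33.4 114.5] F [ 0.6 -0.5  0.9] T [ 0.03  0.14 -0.06] open 0.0383
shift [-0.0236  0.0051 -0.0278] turn [-28.21  11.19  84.71]
```

View pics/scene10.png

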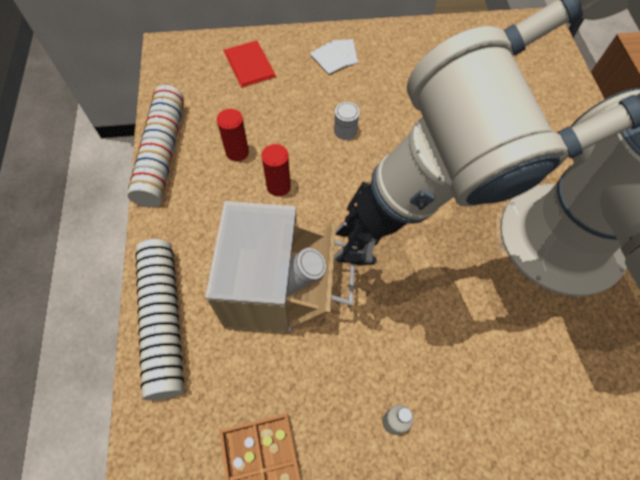

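View pics/wrist10.png

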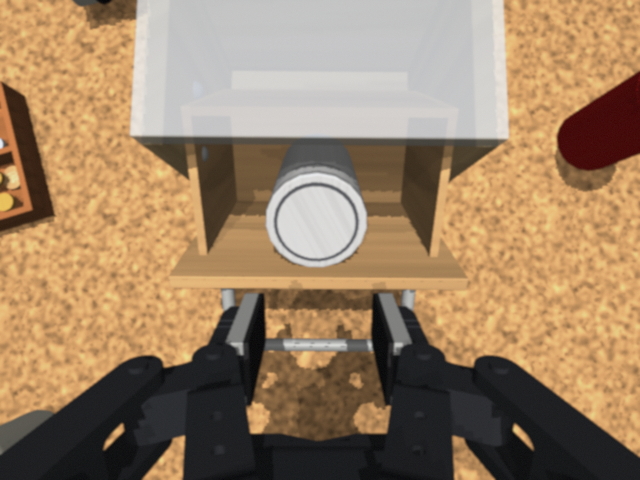

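Request:
servo_tool --pt "-0.012 0.002 0.02 0 0 0 0.1" --pt "-0.02 0.003 0.04 -2 0.8 6 0.1" --pt "-0.028 0.005 0.05 -4 1.6 12 0.1" --pt "-0.032 0.006 0.05 -6 2.4 18 0.1" --pt "-0.034 0.006 0.05 -8 3.2 24 0.1" --pt "-0.035 0.007 0.05 -10 4 30 0.1" --pt "-0.035 0.007 0.05 -12 4.8 36 0.1" --pt "-0.035 0.007 0.05 -14.1 5.6 42.3 0.1"

```text
time: 18.33
tool_pos: [0.4163, 0.0949, 0.4172]
eef_rot: [167.0, -14.3, 36.8]
wrist_force: [0.4, 0.7, 0.2]
opening: 0.0384
```

Request:
servo_tool --pt "0 0 0 -2 0.8 6 0.1" --pt "0 0 0 -4 1.6 12 0.1" --pt "0 0 0 -6 2.4 18 0.1" --pt "0 0 0 -8 3.2 24 0.1" --pt "0 0 -0.01 -10 4 30 0.1" --pt "0 0 -0.03 -12 4.8 36 0.1" --pt "0 0 -0.05 -14.1 5.6 42.3 0.1" --pt "0 0 -0.065 -14.1 5.6 42.3 0.1"

```text
time: 19.0
tool_pos: [0.416, 0.0949, 0.351]
eef_rot: [164.4, 0.3, 79.8]
wrist_force: [0.2, -0.0, -0.4]
opening: 0.0383
```

```bash
python3 -c "
from h import *
f,B,W=chk('11')
go([.4268,.0933,.3018],[164.4,0,79.5])
"
```

```text
t 19.0 pos [0.416  0.0949 0.351 ] rpy [164.43   0.32  79.78] q [  6.6  14.5 113.   -7.8  37.9  22.3] F [ 0.2 -0.  -0.4] T [0.05 0.12 0.01] open 0.0383 tin bottom b [-49.8  14.4 137.2]
t 19.05 pos [0.4154 0.0948 0.349 ] rpy [164.58   0.26  79.44] q [  6.6  14.7 113.1  -7.8  37.8  22.7] F [-3. -1. -4.] T [-0.02  0.19 -0.01] open 0.0384
shift [ 0.0114 -0.0015 -0.0472] turn [ 0.22 -0.23  0.06]
```

View pics/wrist11.png

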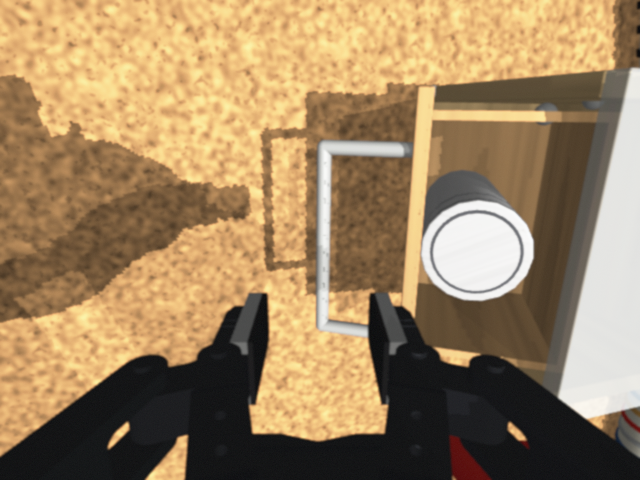

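Request:
servo_tool --pt "0.004 -0.001 -0.015 0 0 0 0.1" --pt "0.009 -0.002 -0.033 0 0 0 0.1" --pt "0.014 -0.0025 -0.05 0 0 0 0.1" --pt "0.019 -0.0035 -0.068 0 0 0 0.1" --pt "0.024 -0.0045 -0.085 0 0 0 0.1" --pt "0.027 -0.005 -0.096 0 0 0 0.1" --pt "0.0283 -0.005 -0.1 0 0 0 0.1" --pt "0.0283 -0.005 -0.1 0 0 0 0.1"

```text
time: 19.72
tool_pos: [0.4446, 0.0899, 0.2521]
eef_rot: [164.4, 0.2, 79.3]
wrist_force: [-0.9, 0.4, 0.8]
opening: 0.0383
```

Request:
servo_tool --pt "0 0 0 0 0 0 0.3" --pt "0 0 0 0 0 0 0.6" --pt "0 0 0 0 0 0 1" --pt "0 0 0 0 0 0 1" --pt "0 0 0 0 0 0 1" --pt "0 0 0 0 0 0 1" --pt "0 0 0 0 0 0 1" --pt "0 0 0 0 0 0 1"

```text
time: 20.38
tool_pos: [0.4442, 0.0901, 0.253]
eef_rot: [164.3, 0.1, 79.3]
wrist_force: [-3.4, 3.5, 4.8]
opening: 0.0056
```

```bash
python3 -c "
from h import *
f,B,W=chk('12')
h0=np.array([-.056,.125]);k=.5
tcp=lambda th: (xh*(h0[0]*np.cos(th)-h0[1]*np.sin(th)) + ez*(h0[0]*np.sin(th)+h0[1]*np.cos(th))) + .155*(-xh*np.sin(k*th)+ez*np.cos(k*th))
for th in (.5,.45,.4,.35,.3,.25,.2,.15,.1,.05,0): print(th,np.round(tcp(th)-tcp(.55),4),np.round(np.degrees(k*(.55-th))*yh,2))
go([.5414,.0719,.3024],[180,0,79.54])
"
```

```text
t 20.38 pos [0.4442 0.0901 0.253 ] rpy [1.6432e+02 1.4000e-01 7.9340e+01] q [  5.5  27.2 116.  -11.8  22.2  26.6] F [-3.4  3.5  4.8] T [0.49 0.28 0.13] open 0.0056 tin bottom b [-76.1  15.   38.6]
0.5 [ 0.0076 -0.0014  0.0066] [0.26 1.41 0.  ]
0.45 [ 0.0155 -0.0029  0.0128] [0.52 2.82 0.  ]
0.4 [ 0.0237 -0.0044  0.0188] [0.78 4.23 0.  ]
0.35 [ 0.0322 -0.0059  0.0244] [1.03 5.64 0.  ]
0.3 [ 0.0409 -0.0075  0.0297] [1.29 7.04 0.  ]
0.25 [ 0.0498 -0.0091  0.0346] [1.55 8.45 0.  ]
0.2 [ 0.059  -0.0108  0.0391] [1.81 9.86 0.  ]
0.15 [ 0.0684 -0.0125  0.0433] [ 2.07 11.27  0.  ]
0.1 [ 0.0779 -0.0143  0.0471] [ 2.33 12.68  0.  ]
0.05 [ 0.0877 -0.0161  0.0505] [ 2.59 14.09  0.  ]
0 [ 0.0975 -0.0179  0.0535] [ 2.84 15.5   0.  ]
t 20.43 pos [0.4442 0.0901 0.2529] rpy [1.6433e+02 1.4000e-01 7.9340e+01] q [  5.5  27.2 116.  -11.8  22.2  26.6] F [-2.4  3.8  5.8] T [0.5  0.27 0.14] open 0.0056
shift [ 0.0972 -0.0182  0.0495] turn [ 3.01 15.38  0.18]
```

Request:
servo_tool --pt "0.002 -0.0004 0.0018 0.07 0.35 0 1" --pt "0.0057 -0.001 0.005 0.2 1.05 0 1" --pt "0.0095 -0.0018 0.008 0.33 1.75 0 1" --pt "0.0135 -0.0025 0.0113 0.46 2.45 0 1" --pt "0.0175 -0.0032 0.0143 0.58 3.2 0 1" --pt "0.0216 -0.004 0.0173 0.7 3.9 0 1" --pt "0.0258 -0.0047 0.0202 0.84 4.6 0 1" --pt "0.03 -0.0055 0.023 0.97 5.3 0 1"

```text
time: 21.1
tool_pos: [0.4747, 0.0844, 0.2759]
eef_rot: [169.8, 0.2, 79.4]
wrist_force: [3.5, 0.3, -8.0]
opening: 0.0054
```

```bash
python3 -c "
from h import *
f,B,W=chk('13')
go([.5414,.0719,.3064],[180,0,79.54])
"
```

```text
t 21.1 pos [0.4747 0.0844 0.2759] rpy [1.6979e+02 1.6000e-01 7.9360e+01] q [  3.9  26.4 108.9  -4.7  35.   18.2] F [ 3.5  0.3 -8. ] T [ 0.19 -0.09  0.04] open 0.0054 tin bottom b [-60.1  15.   49.3]
t 21.15 pos [0.4754 0.0843 0.2764] rpy [1.698e+02 1.600e-01 7.935e+01] q [  3.9  26.3 108.8  -4.7  35.1  18.1] F [-3.3  1.6  4.7] T [ 0.22  0.51 -0.  ] open 0.0056
shift [ 0.066  -0.0124  0.03  ] turn [ 2.02 10.    0.17]
```

View pics/wrist13.png

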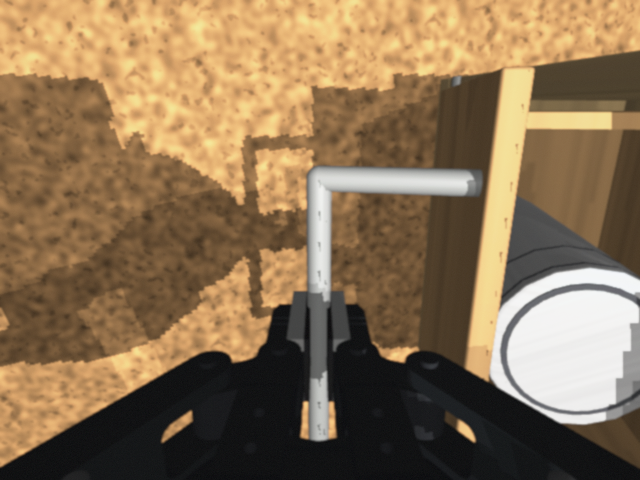

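Request:
servo_tool --pt "0.0033 -0.0006 0.0021 0.1 0.55 0 1" --pt "0.0077 -0.0014 0.0048 0.23 1.2 0 1" --pt "0.012 -0.0022 0.0073 0.36 1.9 0 1" --pt "0.0165 -0.003 0.0098 0.48 2.6 0 1" --pt "0.021 -0.0038 0.0122 0.61 3.3 0 1" --pt "0.0255 -0.0047 0.0145 0.74 4.0 0 1" --pt "0.03 -0.0055 0.0166 0.87 4.7 0 1" --pt "0.0346 -0.0063 0.0187 1.0 5.4 0 1"

```text
time: 21.82
tool_pos: [0.5092, 0.078, 0.2942]
eef_rot: [175.3, 0.2, 79.4]
wrist_force: [6.2, -1.7, -15.5]
opening: 0.0057
```

```bash
python3 -c "
from h import *
go([.5414,.0719,.3064],[180,0,79.54])
"
```

```text
t 21.82 pos [0.5092 0.078  0.2942] rpy [175.29   0.2   79.38] q [  2.5  27.2 101.5  -1.7  46.9  14.2] F [  6.2  -1.7 -15.5] T [-0.06 -0.37  0.04] open 0.0057
shift [ 0.0322 -0.0061  0.0122] turn [1.05 4.59 0.16]
```

Request:
servo_tool --pt "0.0038 -0.0007 0.0016 0.1 0.57 0 1" --pt "0.0076 -0.0014 0.0032 0.2 1.15 0 1" --pt "0.0114 -0.0021 0.0047 0.31 1.7 0 1" --pt "0.0152 -0.0028 0.0061 0.41 2.25 0 1" --pt "0.0192 -0.0036 0.0075 0.52 2.8 0 1" --pt "0.0231 -0.0043 0.0088 0.62 3.4 0 1" --pt "0.0262 -0.0049 0.0098 0.7 3.85 0 1" --pt "0.0285 -0.0053 0.0105 0.76 4.2 0 1"

```text
time: 22.48
tool_pos: [0.5385, 0.0726, 0.3055]
eef_rot: [179.4, 0.2, 79.4]
wrist_force: [1.6, -3.7, -10.0]
opening: 0.0054
```

Request:
servo_tool --pt "0.0015 -0.0003 0.0005 0.04 0.2 0 1" --pt "0.003 -0.0006 0.0009 0.08 0.4 0 1" --pt "0.0044 -0.0008 0.0013 0.11 0.6 0 1" --pt "0.0055 -0.001 0.0013 0.11 0.6 0 1" --pt "0.0065 -0.0012 0.0013 0.11 0.6 0 1" --pt "0.007 -0.0013 0.0013 0.11 0.6 0 1" --pt "0.007 -0.0013 0.0013 0.11 0.6 0 1" --pt "0.007 -0.0013 0.0013 0.11 0.6 0 1"

```text
time: 23.15
tool_pos: [0.5427, 0.0719, 0.3061]
eef_rot: [-179.6, 0.2, 79.4]
wrist_force: [-12.9, 0.8, 0.9]
opening: 0.0055
```

```bash
python3 -c "
from h import *
go([.5414,.0719,.3064],[180,0,79.54])
f,B,W=chk('14')
from cell import ctrl
g=ctrl.grab_frame('scene'); cv2.imwrite('pics/scene14.png',g['pixels'][...,::-1])
"
```

```text
t 23.15 pos [0.5427 0.0719 0.3061] rpy [-179.65    0.25   79.4 ] q [ 1.3 29.  94.4 -0.2 56.9 12.1] F [-12.9   0.8   0.9] T [ 0.    2.18 -0.03] open 0.0055
shift [-0.0013  0.      0.0003] turn [ 0.18 -0.39  0.14]
t 23.15 pos [0.5427 0.0719 0.3061] rpy [-179.65    0.25   79.4 ] q [ 1.3 29.  94.4 -0.2 56.9 12.1] F [-12.9   0.8   0.9] T [ 0.    2.18 -0.03] open 0.0055 tin bottom b [-26.2  14.7  59.1]
```

View pics/scene14.png

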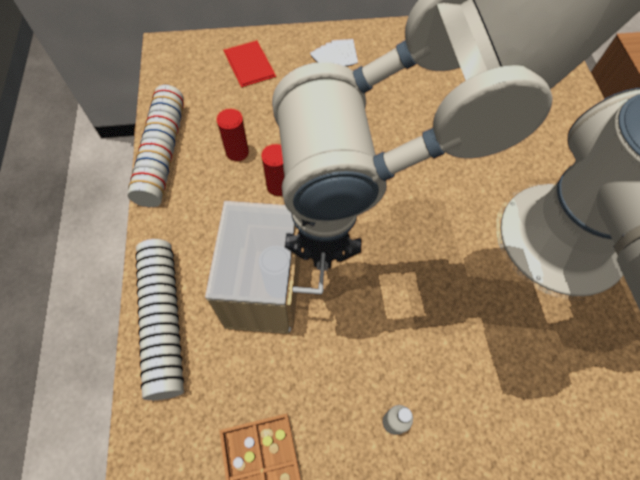

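The bin is home (pushing back at 13 N against its stop), and the tin's lid shows upright through the roof at (275,260). I relax, release and withdraw.

Request:
servo_tool --pt "-0.001 0 0 0 0 0 1" --pt "-0.002 0 0 0 0 0 0.6" --pt "-0.002 0 0 0 0 0 0.3" --pt "-0.002 0 0 0 0 0 0.1" --pt "-0.002 0 0 0 0 0 0.1" --pt "-0.002 0 0.005 0 0 0 0.1" --pt "-0.002 0 0.02 0 0 0 0.1" --pt "-0.002 0 0.045 0 0 0 0.1"

```text
time: 23.92
tool_pos: [0.542, 0.0716, 0.3506]
eef_rot: [-179.7, 0.3, 79.4]
wrist_force: [-1.4, -1.3, -0.1]
opening: 0.0387
```

Request:
servo_tool --pt "0 0 0.03 0 0 0 0.1" --pt "0 0 0.06 0 0 0 0.1" --pt "-0.01 -0.025 0.08 0 0 0 0.1" --pt "-0.02 -0.055 0.08 0 0 0 0.1" --pt "-0.035 -0.09 0.08 0 0 0 0.1" --pt "-0.05 -0.125 0.08 0 0 0 0.1" --pt "-0.065 -0.155 0.08 0 0 0 0.1" --pt "-0.07 -0.17 0.08 0 0 0 0.1"

```text
time: 24.58
tool_pos: [0.4707, -0.1009, 0.432]
eef_rot: [-179.9, 0.3, 79.3]
wrist_force: [1.0, 0.5, 0.3]
opening: 0.0382
```

Request:
servo_tool --pt "-0.02 -0.035 0 0 0 0 0.1" --pt "-0.04 -0.07 0 0 0 0 0.1" --pt "-0.06 -0.105 0 0 0 0 0.1" --pt "-0.08 -0.14 0 0 0 0 0.1" --pt "-0.1 -0.17 0 0 0 0 0.1" --pt "-0.11 -0.2 0 0 0 0 0.1" --pt "-0.115 -0.21 0 0 0 0 0.1" --pt "-0.115 -0.21 0 0 0 0 0.1"

```text
time: 25.25
tool_pos: [0.3565, -0.3105, 0.4318]
eef_rot: [-180.0, 0.3, 79.2]
wrist_force: [-0.1, 0.7, -0.1]
opening: 0.0382
```

```bash
python3 -c "
from h import *
from cell import ctrl
go([.5414,.0719,.3064],[180,0,79.54])
for n in ('top','scene'):
    g=ctrl.grab_frame(n); cv2.imwrite(f'pics/{n}15.png',g['pixels'][...,::-1]); pickle.dump(g,open(n+'15.pkl','wb'))
f=pickle.load(open('top15.pkl','rb')); a=pickle.load(open('top0.pkl','rb'))
cv2.imwrite('pics/cmp15.png',np.hstack([cv2.resize(x['pixels'][110:260,220:370,::-1],(400,400),interpolation=2) for x in (a,f)]))
d=np.abs(f['pixels'].astype(int)-a['pixels']).max(-1)
for n,(u,v,r) in dict(short=(493,289,18),bottle=(155,285,18),tray=(140,172,42),red1=(424,198,16),red2=(477,153,16)).items():
    print(n,(d[v-r:v+r,u-r:u+r]>40).sum())
# lid ray through roof at closed height .022+.006+.118
"
```

```text
t 25.25 pos [ 0.3565 -0.3105  0.4318] rpy [-179.96    0.27   79.21] q [-48.2  14.3  95.6  -0.3  70.  -37.3] F [-0.1  0.7 -0.1] T [-0.01  0.   -0.  ] open 0.0382
shift [ 0.1849  0.3824 -0.1254] turn [ 0.25 -0.09  0.33]
short 0
bottle 0
tray 0
red1 0
red2 0
```

View pics/scene15.png

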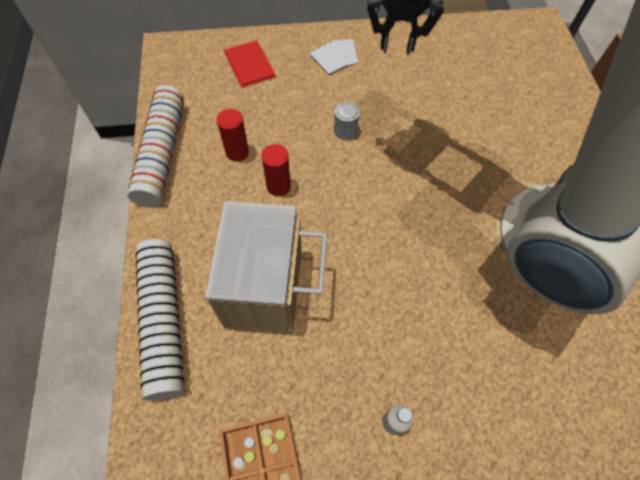

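View pics/cmp15.png

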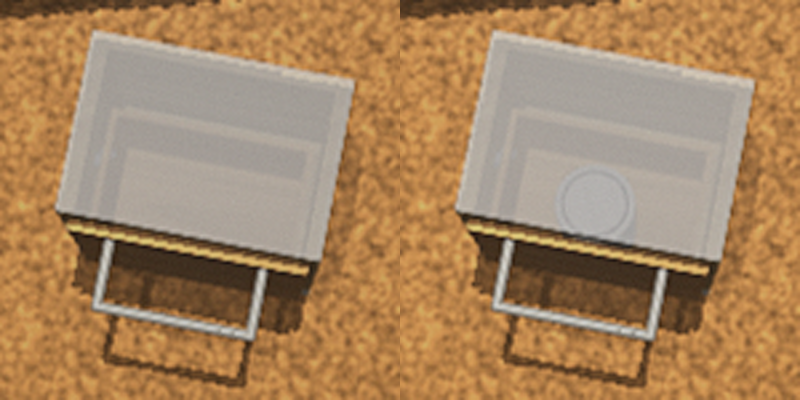

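The before/after crops match pixel for pixel at the handle, panel and roof, so the bin is home. The tin's round lid is visible upright at (595,202) of the right-hand half, near the panel. Handing in.

```bash
python3 -c "
from cell import ctrl
print(ctrl.finish_job())"
```

```text
the job is handed in; nothing more can be done
None
```

The tall tin is put away in the closed bin, standing upright with its lid up, and the job was handed in at about 25 s of the 69 s allowed.

I tipped the bin by its handle until it met its stop. The tin went through the gap leaning like the panel, with about 8 mm clear on the panel side and 10 mm on the roof side. I lowered it until it touched the bin floor at about 19 N, let go, then pushed the bin back by its handle until it pressed against its closed stop at 13 N.

**Last checks:**
- **Bin:** the handle, panel and roof look the same in the before and after top views, so the bin is home. I judged this from the pictures and the stop force, since there is no reading of the click.
- **Tin:** its round lid is visible upright through the clear roof, near the panel.
- **Bystanders:** there were no changed pixels around the short tin, bottle, bead tray and both red look-alikes.
- **Gripper:** it was well clear of everything, with no force on it.

**Disagreements:**
- **Tin position:** the wrist and top cameras differed by about 6 mm on where the tin stood. I corrected for this from the wrist's depth view before inserting it.
- **Handle grip:** the fingers read about 6 mm open on the 8 mm bar, but the grip held throughout.

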